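# Stand the chopping board up to dry and bar it in

## Robot

A 6-joint arm with a two-finger parallel gripper is mounted at the origin on the work surface. World frame = base frame: x ahead of the robot, y to its left, z up, the work surface at z = 0. Lengths are in m, angles in rad, forces in N, time in s.
With the tool pointing down it reaches from about 0.35 to 0.775 m from the base axis. Payload 7.3 kg.
Tool frame: the origin (TCP) lies between the finger pads; the fingertips stand 17 mm ahead of it and the grasp point (between the pads) lies 2 mm behind it; z points along the fingers, y is the direction in which the jaws open and shut (so a half turn about z gives the same grasp; the last joint's range is limited). The gripper opens to 92 mm and grips with 3 to 60 N. Pads are 19 mm wide; open, the fingers measure 130 mm over their backs; the gripper's body (75 mm by 190 mm) begins 47 mm behind the grasp point.
Start: joints at [1.114, 0.342, 1.524, -0, 1.275, -0.146], TCP at [0.161, 0.5, 0.244] pointing down, gripper open.
Joint ranges: [-2.53, 2.53], [-0.77, 2.02], [0.04, 2.7], [-1, 4.14], [0.28, 2.66], [-3.11, 3.11]. Speed limits (rad/s): [2.57, 2.57, 3.14, 3.14, 3.14, 3.14].

## Interface

Orientations are given as [roll, pitch, yaw] about the fixed x, y, z axes, in that order (R = Rz(yaw) Ry(pitch) Rx(roll)).
In Python, from cell import sensors, vision, hand_in gives the robot as it stands.
- The arm moves only by the tool step_arm, never from a script. Its argument "series" is a list of rows, each a list of 5 numbers: the opening, from 0 (shut) to 1 (fully open), then the shift along the world's x, y, z each as a share of 25 mm, from -1 to 1, then the turn about the world's z as a share of 0.08 rad, from -1 to 1. A call has 1 to 12 rows; each row shifts and turns the commanded pose from where the row before left it; what a row does not reach is not made up. A row lasts 1/10 s, in which the tool goes at most 50 mm and 8.59 degrees, less where a joint would pass 70% of its speed; a pose out of reach is approached as far as the arm can. A call with a number of a shift or a turn outside -1 to 1 is refused whole. A call with a gripper value outside its range is refused whole. The fingers move at their own pace and stop on an object; "squeeze" is the grip in N (left out, the last holds). Time passes only in rows, so rows that do not move let the fingers close. It gives the time, the measured TCP pose, the force and the opening at its end, in the units of the state.
- sensors.observe(): the state, without advancing time (a new reading comes with each control period).
- vision.read_camera(name): name is "side" or "top" or "wrist"; returns a dict with "pixels" (384x512x3 uint8, blue, green, red), "range_z" (384x512 float32, m along the optical axis (not along the pixel's ray), 0 where there is no reading), "camera_matrix" (3x3 intrinsics, pixels), "k1" (the pictures are not rectified: a ray, as slopes to the right and down, at radius r is drawn at 1 + k1 r^2 times it, then the intrinsics apply), "pose" (4x4, takes a point from camera to world coordinates). Camera axes: x right, y down, z forward; pixel columns grow to the right and rows downward; lengths in m; the calibration is good to about 2 mm. A picture is of the moment at which its call begins.
- hand_in(): hands the job in, once; it reports no verdict.
The state is a dict: "time": time; "qpos": joint angles; "qvel": joint speeds; "joint_efforts": joint torques, N m; "tool_pos": TCP position; "tool_rot": TCP orientation; "contact_force": force on the tool from outside, world axes, zero at the start; "torque": the same for the moment, N m; "opening": finger opening in m.
Only numpy, scipy, OpenCV 4.12 (cv2) and the standard library are available. Lean on these libraries where they do the work, as an engineer would, in place of code of your own. Each camera call takes 0.05 s, during which the arm holds its last target.

## Task

The washed chopping board is lying half propped on the soap bar in front of the blue drying stand. Slide its low end up to the foot of the stand, tip the raised end up and over so that the board leans flat and straight against the blue rest without being slammed, then swing the yellow keeper bar down across the board until it lies fully in its catch. Do not shift or knock over the bottles, the spray can and the mug.

Things in the scene. Friction and masses are not known exactly. Their poses are not given: they have to be found in the camera images.
- stand: drying stand for a chopping board, fixed to the counter. Origin on the counter, at the middle of the foot line where the front face of its rest meets the counter; x points horizontally away from the open front side (into the rest), y along the rest to the side of the keeper's pivot, z up.
- rest: the stand's blue plate, 250 mm wide, 170 mm up its slope, 6 mm thick, leaning back 0.25 rad from vertical. Origin as the stand's; z runs up the sloping front face, x square into the plate (in front is negative), y as the stand's. Dark steel brackets stick out of its front: pivot side 26 mm, 77-103 mm up the slope; catch side 44 mm, 72-98 mm up; free width between them 196 mm.
- board: brown chopping board 190 (own x) x 150 (y) x 14 mm (z), loose, about 0.42 kg; origin mid-underside. It starts sloping about 0.42 rad: low end (+x) on the counter, 15-40 mm short of the rest's foot; raised end (-x), towards the robot, propped on the soap and overhanging it 35 mm, its underside edge about 77 mm high. Slides on counter and soap (friction coefficient 0.5-0.7).
- board_raised (a point): middle of the lower (underside) edge of the board's raised end, the end that must become the top
- board_low (a point): middle of the underside edge of the board's low end, the end that must become the foot
- soap: pink laundry soap bar under the board, loose, 36 mm (x) by 120 mm (y) by 45 mm high, about 0.35 kg; origin at the centre of its underside. It may be shoved or left where it is.
- keeper (a joint): yellow keeper bar, 225 x 16 x 8 mm, turning about an axis square to the rest on the +y bracket, its back 27 mm in front of the rest's face. 0 = closed (stop): level across the board, free end in the steel catch at -y. Grows as it is raised: pi/2 straight up the slope, more leans out to +y; limit 2.1. Starts 1.6-1.95. Stiff hinge: stays where left; 2-3 N at the knob moves it.
- keeper_hinge (a point): the keeper's pivot point, 31 mm in front of the rest's face, 107 mm to the +y side of its middle, 90 mm up the slope
- keeper_knob (a point): middle of the red round knob (18 mm diameter, 40 mm long) that sticks out of the keeper's front, square to the rest, 160 mm from the pivot; this point lies on its axis, 20 mm in front of the bar's front face and 55 mm in front of the rest's face (knob end 75 mm)
- spray: orange spray can with black cap, 58 mm diameter, 235 mm tall, loose bystander; origin at the centre of its base
- red_bottle: red bottle, 62 mm diameter, 200 mm tall, loose bystander; origin at the centre of its base
- white_bottle: white bottle with blue cap, 70 mm diameter, 190 mm tall, loose bystander; origin at the centre of its base
- mug: blue mug, 80 mm diameter, 95 mm tall, loose bystander; origin at the centre of its base
Things that resemble listed ones, but are neither listed nor needed, are in the scene too. Of the things like the board, leave any that is white; of the rest the larger one is meant.

How it is judged:
By the outcome, as a careful person would: the job done as asked, in the order asked, and still so for the second after the job is handed in, with the robot touching nothing.
It also fails if it takes over 70 s, if anything falls off the work surface, if the arm or the gripper's body presses on something with over 40 N, if the wrist force passes 120 N, or if a joint passes its speed limit or range.

## Working session

There is one attempt and no reset: what is moved stays moved. The work goes in short steps, Python scripts to look and compute and a tool call to move; the robot and the scene stay as the last step left them, time stands still between calls to the robot, and variables do not carry over. Pictures are saved under pics/ and viewed, and the job is handed in when it is done.

Besides the shell and the picture viewer there is one more tool, called after "Call:" as a command line: name --pt "numbers of a row" for each row, then --argument value for the rest. step_arm: Moves the arm, as the interface text tells. Its arguments: {"type":"object","properties":{"series":{"type":"array","items":{"type":"array","items":{"type":"number","minimum":-1,"maximum":1}}},"squeeze":{"type":"number"}},"required":["series"]}

```bash
ls; mkdir -p pics; python3 - <<'E'
from cell import sensors, vision
import cv2,numpy as np
print(sensors.observe())
for n in ["side","top","wrist"]:
    d=vision.read_camera(n); cv2.imwrite(f"pics/{n}0.png",d["pixels"]); np.savez(f"/tmp/{n}0.npz",**d)
    print(n,d["camera_matrix"],d["k1"],d["pose"])
E
```

```text
pics
{'time': 0.0, 'qpos': array([ 1.11402829e+00,  3.42763151e-01,  1.52503688e+00, -7.87553971e-06,
        1.27537675e+00, -1.46052995e-01]), 'qvel': array([-0.00010496,  0.00135877,  0.00130591, -0.00146201,  0.0010403 ,
       -0.00031529]), 'joint_efforts': array([-1.80172092e-04, -4.31245673e+01, -2.44222605e+01,  7.17851752e-02,
        5.59513690e-02, -1.25742054e-04]), 'tool_pos': array([0.16034974, 0.49951015, 0.24301702]), 'tool_rot': array([-3.14002430e+00, -2.23094313e-04,  2.83087974e+00]), 'contact_force': array([-0.47616353,  0.27687003, -0.09533657]), 'torque': array([-0.00035568,  0.01707959, -0.02249022]), 'opening': 0.09198190373322702}
side [[363.80673572   0.         251.21402251]
 [  0.         363.80673572 196.97352767]
 [  0.           0.           1.        ]] -0.0038990161362507836 [[-0.89800988 -0.19482422  0.39448926 -0.0150694 ]
 [-0.43931462  0.44616559 -0.77970439  1.00193602]
 [-0.02410223 -0.87348714 -0.48625024  0.70320043]
 [ 0.          0.          0.          1.        ]]
top [[440.73677886   0.         255.41567935]
 [  0.         440.73677886 192.38990925]
 [  0.           0.           1.        ]] -0.07563925582565935 [[ 0.02443911 -0.99614043  0.08430287  0.352374  ]
 [-0.99969359 -0.02402026  0.00597927  0.00881343]
 [-0.00393122 -0.08442317 -0.99642224  1.49818071]
 [ 0.          0.          0.          1.        ]]
wrist [[316.7876437    0.         250.9702665 ]
 [  0.         316.7876437  191.37569109]
 [  0.           0.           1.        ]] 0.01363421223417099 [[ 0.3047876   0.90824249  0.28670561  0.08216696]
 [ 0.95241909 -0.29015933 -0.09330299  0.52457268]
 [-0.00155143  0.30150149 -0.95346444  0.38438373]
 [ 0.          0.          0.          1.        ]]
```

View pics/side0.png

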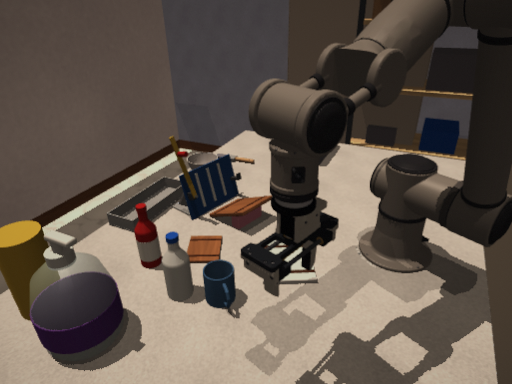

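View pics/top0.png

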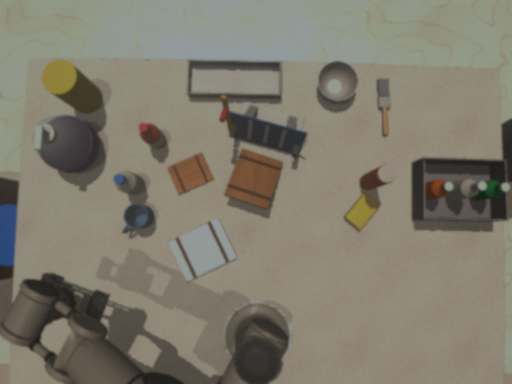

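View pics/wrist0.png

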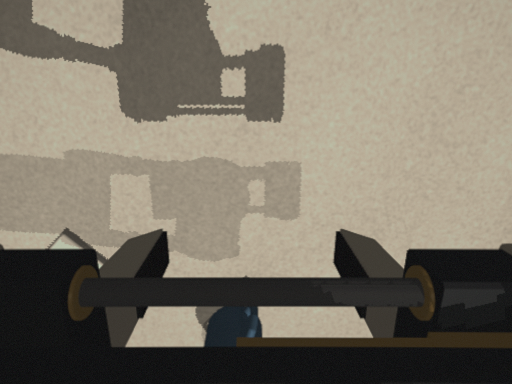

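The larger brown board lies at top-camera pixel (254,178), propped in front of the blue rest at (266,133). The raised keeper's red knob is at (224,108). The red bottle is at (150,133), the white bottle at (125,182) and the mug at (138,217). Next I'll measure them.

```bash
cat > h.py <<'E'
import numpy as np, cv2
def cloud(d):
    K=d["camera_matrix"]; k1=float(d["k1"]); H,W=d["range_z"].shape
    u,v=np.meshgrid(np.arange(W),np.arange(H))
    dist=np.array([k1,0,0,0,0.])
    n=cv2.undistortPoints(np.stack([u,v],-1).reshape(-1,1,2).astype(np.float64),K,dist).reshape(H,W,2)
    z=d["range_z"].astype(float)
    P=np.dstack([n[...,0]*z,n[...,1]*z,z]); T=d["pose"]
    return P@T[:3,:3].T+T[:3,3]
def proj(d,p):
    T=np.linalg.inv(d["pose"]); q=np.atleast_2d(p)@T[:3,:3].T+T[:3,3]
    a=q[:,:2]/q[:,2:]; r2=(a**2).sum(1,keepdims=True); a=a*(1+float(d["k1"])*r2)
    K=d["camera_matrix"]; return a@K[:2,:2].T+K[:2,2]
def look(name,save=None):
    from cell import vision
    d=vision.read_camera(name)
    if save: cv2.imwrite(f"pics/{save}.png",d["pixels"])
    return d
def plane(P):
    c=P.mean(0)
    for _ in range(5):
        u,s,vt=np.linalg.svd(P-c,full_matrices=False); n=vt[2]; r=(P-c)@n; P=P[abs(r)<max(.003,2*r.std())]; c=P.mean(0)
    return c,n,r.std(),len(P)
E
python3 - <<'E'
from h import *
for n in ["top","side"]:
    d=dict(np.load(f"/tmp/{n}0.npz")); C=cloud(d); hsv=cv2.cvtColor(d["pixels"],cv2.COLOR_BGR2HSV)
    print(n,"depth zero frac",(d["range_z"]==0).mean())
    if n=="top":
        big=cv2.resize(d["pixels"][60:240,100:410],None,fx=2.5,fy=2.5,interpolation=cv2.INTER_CUBIC)
    else: big=cv2.resize(d["pixels"][120:320,100:300],None,fx=3,fy=3,interpolation=cv2.INTER_CUBIC)
    cv2.imwrite(f"pics/{n}_big.png",big)
    for lab,lo,hi in [("blue",(100,100,30),(130,255,255)),("brown",(3,90,50),(18,230,255)),("red",(0,150,60),(8,255,255)),("yellow",(18,120,80),(32,255,255))]:
        m=cv2.inRange(hsv,lo,hi); k,L,S,ce=cv2.connectedComponentsWithStats(m)
        for i in range(1,k):
            if S[i,4]>15:
                P=C[(L==i)&(d["range_z"]>0)]
                if len(P): print(lab,S[i],ce[i].round(),np.median(P,0).round(3),P.min(0).round(3),P.max(0).round(3))
E
```

```text
top depth zero frac 0.003936767578125
blue [115 175   9   8  59] [119. 179.] [0.494 0.429 0.189] [0.484 0.416 0.182] [0.506 0.441 0.195]
blue [  0 204  16  62 907] [  7. 234.] [ 0.305  1.154 -0.472] [ 0.142  1.113 -0.684] [ 0.446  1.273 -0.456]
brown [220 106   9  15  69] [224. 114.] [0.685 0.111 0.259] [0.662 0.102 0.193] [0.703 0.123 0.267]
brown [382 108   6  27 124] [385. 121.] [ 0.733 -0.421  0.016] [ 0.69  -0.431  0.006] [ 0.783 -0.413  0.024]
brown [139 123  20  19 253] [149. 132.] [0.645 0.352 0.138] [0.624 0.332 0.111] [0.678 0.389 0.205]
brown [ 225  149   57   60 2224] [254. 179.] [0.52  0.024 0.053] [ 0.422 -0.067  0.005] [0.626 0.115 0.093]
brown [ 168  153   45   41 1104] [190. 173.] [0.539 0.243 0.008] [ 0.47   0.166 -0.003] [0.609 0.319 0.019]
brown [361 168  23  22 293] [371. 180.] [ 0.512 -0.338  0.141] [ 0.496 -0.363  0.02 ] [ 0.542 -0.332  0.227]
brown [426 179  23  21 338] [435. 189.] [ 0.493 -0.558  0.113] [ 0.468 -0.633  0.003] [ 0.54  -0.543  0.165]
red [221 108   6  12  34] [224. 113.] [0.682 0.113 0.262] [0.664 0.106 0.256] [0.699 0.12  0.268]
red [140 125  
[... 1606 characters left out ...]
148 256  14   6  16] [154. 259.] [0.628 0.374 0.026] [0.624 0.345 0.02 ] [0.642 0.387 0.03 ]
brown [291 269  24   4  50] [302. 271.] [0.223 0.228 0.016] [0.19  0.213 0.014] [0.249 0.246 0.018]
red [177 152  10   3  26] [181. 153.] [0.681 0.121 0.261] [0.665 0.113 0.252] [0.703 0.126 0.266]
red [135 203  11   9  58] [140. 206.] [0.654 0.364 0.202] [0.639 0.12  0.005] [0.927 0.377 0.203]
red [134 214  21  28 264] [143. 228.] [0.645 0.377 0.135] [0.623 0.233 0.005] [0.814 0.392 0.176]
yellow [431 153  12   3  16] [437. 154.] [-0.114 -1.424 -0.208] [-0.14  -1.45  -0.211] [-0.077 -1.409 -0.2  ]
yellow [  0 220  41  28 848] [ 18. 233.] [0.789 0.616 0.232] [ 0.744 -0.203 -0.634] [2.398 0.669 0.234]
```

View pics/top_big.png

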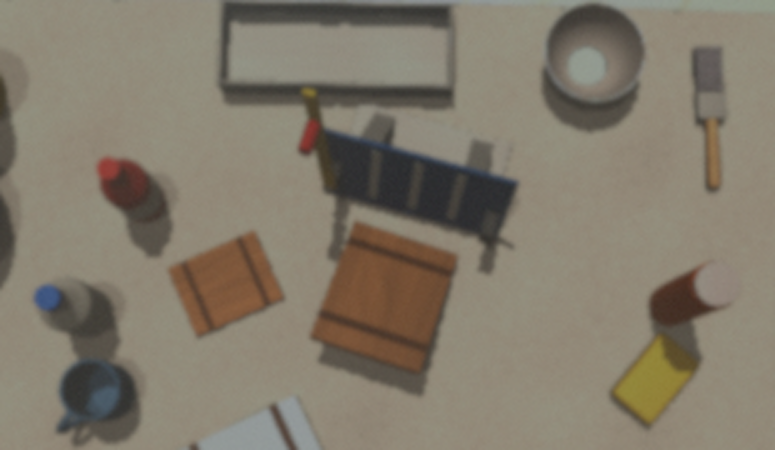

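View pics/side_big.png

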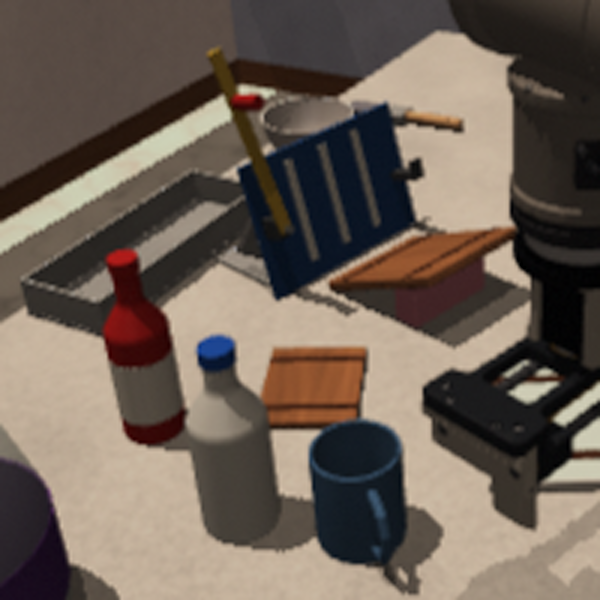

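The side view gives a clear look at the rest, the board on the soap and the bystanders. The bystanders are all well away from the working area. Next I'll fit the rest and board planes.

```bash
python3 - <<'E'
from h import *
dt=dict(np.load("/tmp/top0.npz")); ds=dict(np.load("/tmp/side0.npz")); Ct=cloud(dt);Cs=cloud(ds)
ht=cv2.cvtColor(dt["pixels"],cv2.COLOR_BGR2HSV);hs=cv2.cvtColor(ds["pixels"],cv2.COLOR_BGR2HSV)
m=cv2.inRange(hs,(100,100,30),(130,255,255)).astype(bool); b=np.zeros_like(m); b[155:216,180:237]=1
P=Cs[m&b]; P=P[(P[:,0]>.58)&(P[:,0]<.75)&(P[:,2]>.01)]
c,n,r,N=plane(P); n*=np.sign(n[0]); print("rest side",c,n,r,N,"lean",np.arcsin(-n[2]),"yaw",np.arctan2(n[1],n[0]))
y=np.array([-n[1],n[0],0]);y/=np.linalg.norm(y); z=np.cross(n,y)
Q=P[abs((P-c)@n)<.004]; print("y ext",np.percentile((Q)@y,[0,.5,1,99,99.5,100]))
# foot point: plane at z=0
f=c-z*(c[2]/z[2]); print("foot line pt",f,"along y",f@y)
# top cam rest : pixels near stand
m2=(Ct[...,2]>.02)&(Ct[...,2]<.165)&(abs((Ct-c)@n)<.012)
P2=Ct[m2]; P2=P2[(abs((P2-c)@y)<.13)]
c2,n2,r2,N2=plane(P2); n2*=np.sign(n2[0]); print("rest top",c2,n2,r2,N2,np.arcsin(-n2[2]),np.arctan2(n2[1],n2[0]),"offset at c",(c2-c)@n, "yext",np.percentile(P2@y,[0,1,99,100]))
# board
m=cv2.inRange(ht,(3,70,40),(20,230,255)).astype(bool); b=np.zeros_like(m); b[145:212,222:285]=1
P=Ct[m&b]; P=P[P[:,2]>.01]; cb,nb,r,N=plane(P); nb*=np.sign(nb[2]); print("board",cb,nb,r,N,"slope",np.arccos(nb[2]),"dir",np.arctan2(nb[1],nb[0]))
mm=(m&b).astype(np.uint8); cn=max(cv2.findContours(mm,cv2.RETR_EXTERNAL,cv2.CHAIN_APPROX_NONE)[0],key=cv2.contourArea)
rc=cv2.boxPoints(cv2.minAreaRect(cn)); print("px",rc)
K=dt["camera_matrix"];T=dt["pose"]
un=cv2.undistortPoints(rc.reshape(-1,1,2).astype(float),K,np.array([float(dt["k1"]),0,0,0,0])).reshape(-1,2)
for a in un:
    ray=T[:3,:3]@np.array([a[0],a[1],1]); o=T[:3,3]; print("corner",(o+ray*((cb-o)@nb)/(ray@nb)).round(4))
# knob (red) in rest frame
for C,h in((Ct,ht),(Cs,hs)):
    m=cv2.inRange(h,(0,150,60),(8,255,255)).astype(bool); P=C[m]; P=P[(abs(P[:,0]-.68)<.04)&(abs(P[:,1]-.115)<.03)&(P[:,2]>.2)]
    q=P-f; print("knob rest frame n,yabs,s",np.c_[q@n,P@y,q@z].mean(0),np.c_[q@n,P@y,q@z].min(0),np.c_[q@n,P@y,q@z].max(0))
    m=cv2.inRange(h,(18,100,50),(32,255,255)).astype(bool); P=C[m]; P=P[(abs(P[:,0]-.7)<.1)&(abs(P[:,1]-.115)<.06)&(P[:,2]>.05)]
    if len(P): q=P-f; print("bar",np.c_[q@n,P@y,q@z].round(3)[::max(1,len(P)//8)])
E
```

```text
rest side [ 0.66322667 -0.01595103  0.0881531 ] [ 0.93836935 -0.24015886 -0.24856928] 0.0016786592346787021 1202 lean 0.25120289207729407 yaw -0.2505539959911083
y ext [0.03181508 0.03635135 0.03764107 0.27679054 0.27741586 0.2793949 ]
foot line pt [ 0.64131087 -0.01034207  0.        ] along y 0.1489879196586976
rest top [ 0.66536513 -0.0168701   0.100591  ] [ 0.93779686 -0.23792401 -0.25284228] 0.001276747977022882 1461 0.2556168640539206 -0.24846293153942406 offset at c -0.0008642921662101313 yext [0.02772563 0.03035019 0.26825764 0.27658984]
board [0.51906495 0.02429149 0.05963487] [0.49250826 0.86402436 0.10439117] 0.04271860287088232 2279 slope 1.4662146235050306 dir 1.0527152376469193
px [[222.99997 194.99998]
 [239.09998 146.7    ]
 [283.8     161.59999]
 [267.69998 209.89998]]
corner [-1.4807 -1.891  25.3468]
corner [-0.0097 -0.0794  3.4126]
corner [ 0.4645 -0.0321  0.784 ]
corner [ 0.3768 -0.0035  0.9607]
knob rest frame n,yabs,s [-0.05652405  0.27850847  0.25574124] [-0.07493409  0.27364153  0.25133949] [-0.03925896  0.28272189  0.26050915]
bar [[-0.03   0.294  0.307]
 [-0.031  0.291  0.304]
 [-0.03   0.279  0.309]
 [-0.035  0.284  0.31 ]
 [-0.034  0.29   0.3  ]
 [-0.036  0.286  0.298]
 [-0.037  0.28   0.264]
 [-0.034  0.265  0.122]
 [-0.038  0.26   0.118]
 [-0.038  0.26   0.104]]
knob rest frame n,yabs,s [-0.05893311  0.28520302  0.25394913] [-0.07563182  0.27514622  0.24711621] [-0.03540452  0.29012888  0.25741902]
bar [[-0.031  0.285  0.311]
 [-0.036  0.289  0.289]
 [-0.033  0.275  0.264]
 [-0.033  0.281  0.222]
 [-0.035  0.274  0.198]
 [-0.036  0.271  0.172]
 [-0.035  0.274  0.148]
 [-0.034  0.256  0.119]
 [-0.036  0.265  0.097]]
```

```bash
cat >> h.py <<'E'
O=np.array([.6422,-.0060,0]); YAW=-.2495
ex=np.array([np.cos(YAW),np.sin(YAW),0]); ey=np.array([-np.sin(YAW),np.cos(YAW),0]); ez=np.array([0,0,1.])
nr=np.cos(.25)*ex-np.sin(.25)*ez; zr=np.sin(.25)*ex+np.cos(.25)*ez
def S(P): P=np.asarray(P)-O; return np.stack([P@ex,P@ey,P[...,2]],-1)
def Rr(P): P=np.asarray(P)-O; return np.stack([P@nr,P@ey,P@zr],-1)
def W(p): p=np.asarray(p,float); return O+p[...,:1]*ex+p[...,1:2]*ey+p[...,2:3]*ez
def R2W(p): p=np.asarray(p,float); return O+p[...,:1]*nr+p[...,1:2]*ey+p[...,2:3]*zr
def boardmask(d):
    h=cv2.cvtColor(d["pixels"],cv2.COLOR_BGR2HSV)
    return cv2.inRange(h,(3,70,40),(20,230,255)).astype(bool)
E
python3 - <<'E'
from h import *
dt=dict(np.load("/tmp/top0.npz")); Ct=cloud(dt); m=boardmask(dt); b=np.zeros_like(m); b[145:212,222:285]=1
P=S(Ct[m&b&(dt["range_z"]>0)]); P=P[(P[:,2]>.005)&(P[:,2]<.1)]
# slope fit z=a+bx+cy
A=np.c_[np.ones(len(P)),P[:,:2]]
from scipy.optimize import least_squares
s=least_squares(lambda k:A@k-P[:,2],[0.,-.4,0],loss="soft_l1",f_scale=.002).x; print("z=a+bx+cy",s,"slope",np.arctan(np.hypot(s[1],s[2])),np.median(abs(A@s-P[:,2])))
Q=P[abs(A@s-P[:,2])<.006]; print(len(P),len(Q)); print(np.percentile(Q,[0,.5,2,98,99.5,100],axis=0))
hull=cv2.minAreaRect(Q[:,:2].astype(np.float32)*1000); print(hull); print(cv2.boxPoints(hull))
print("origin TCP in S", S([.16035,.4995,.243]))
ds=dict(np.load("/tmp/side0.npz")); C=cloud(ds); h=cv2.cvtColor(ds["pixels"],cv2.COLOR_BGR2HSV)
mm=np.zeros(m.shape,bool); mm[195:240,220:280]=1
mm&=(h[...,0]>160)|(h[...,0]<6); p=S(C[mm]); p=p[(p[:,2]<.046)&(p[:,2]>.005)]; print("soap",len(p),np.percentile(p,[2,50,98],axis=0))
E
```

```text
z=a+bx+cy [-0.00270761 -0.43981104  0.01948272] slope 0.4147098980965581 0.0020376589031887993
2285 2180
[[-0.21190384 -0.07837328  0.00799181]
 [-0.20906185 -0.07565959  0.01026385]
 [-0.206017   -0.07241591  0.01291693]
 [-0.0382221   0.07105022  0.08801457]
 [-0.03409967  0.07424779  0.09007087]
 [-0.03146427  0.07767268  0.09301232]]
((-122.31184387207031, -0.6133804321289062), (149.66477966308594, 177.0419921875), 87.09259796142578)
[[-214.51454   -70.85949 ]
 [ -37.70043   -79.83941 ]
 [ -30.109146   69.63273 ]
 [-206.92325    78.61265 ]]
origin TCP in S [-0.59174779  0.37086955  0.243     ]
soap 292 [[-0.17677571 -0.04585913  0.00725675]
 [-0.17216069  0.02753963  0.02626612]
 [-0.14119751  0.06662256  0.04528739]]
```

Call:
step_arm --pt "1 0.62 -0.95 0 -0.94" --pt "1 0.62 -0.95 0 -0.94" --pt "1 0.62 -0.95 0 -0.94" --pt "1 0.62 -0.95 0 -0.94" --pt "1 0.62 -0.95 0 -0.94" --pt "1 0.62 -0.95 0 -0.94" --pt "1 0.62 -0.95 0 -0.94" --pt "1 0.62 -0.95 0 -0.94" --pt "1 0.62 -0.95 0 -0.94" --pt "1 0.62 -0.95 0 -0.94" --squeeze 5

```text
time: 1.15
tool_pos: [0.3159, 0.2613, 0.2436]
tool_rot: [-3.141, -0.0, 2.076]
contact_force: [0.2, 0.6, 0.3]
opening: 0.0915
```

Call:
step_arm --pt "1 0.62 -0.95 0 -0.94" --pt "1 0.62 -0.95 0 -0.94" --pt "1 0.62 -0.95 0 -0.94" --pt "1 0.62 -0.95 0 -0.94" --pt "1 0.62 -0.95 0 -0.94" --pt "1 0.62 -0.95 0 -0.94" --pt "1 0.62 -0.95 0 -0.94" --pt "1 0.62 -0.95 0 -0.94" --pt "1 0.62 -0.95 0 -0.94" --pt "1 0.62 -0.95 0 -0.94" --pt "1 0 0 0 0"

```text
time: 2.25
tool_pos: [0.4719, 0.0225, 0.2433]
tool_rot: [3.141, 0.001, 1.322]
contact_force: [0.6, -0.2, -0.7]
opening: 0.0917
```

Call:
step_arm --pt "1 0 0 -1 0" --pt "1 0 0 -1 0" --pt "1 0 0 -1 0" --pt "1 0 0 -1 0" --pt "1 0 0 -1 0" --pt "1 0 0 -0.7 0" --pt "1 0 0 0 0"

```text
time: 2.95
tool_pos: [0.4685, 0.0256, 0.0992]
tool_rot: [-3.136, 0.001, 1.328]
contact_force: [-0.8, -0.6, -0.1]
opening: 0.0916
```

```bash
cat >> h.py <<'E'
def snap(tag,side=(100,300,120,320),top=True):
    from cell import sensors
    d=look("side"); x0,x1,y0,y1=side
    a=cv2.resize(d["pixels"][y0:y1,x0:x1],(600,int(600*(y1-y0)/(x1-x0))),interpolation=cv2.INTER_CUBIC); cv2.imwrite(f"pics/{tag}_side.png",a[:600])
    t=look("top"); cv2.imwrite(f"pics/{tag}_top.png",cv2.resize(t["pixels"][60:240,150:360],None,fx=3,fy=3,interpolation=cv2.INTER_CUBIC))
    o=sensors.observe(); print("tcp S",S(o["tool_pos"]).round(4),"rot",o["tool_rot"].round(3),"F",o["contact_force"].round(1),"open",round(o["opening"],4),"t",o["time"])
    return d,t
E
python3 -c "
from h import *
snap('a',side=(160,320,110,270))"
```

```text
tcp S [-0.1742 -0.0121  0.1015] rot [-3.141  0.     1.328] F [ 0.1 -0.4  0.3] open 0.0916 t 3.05
```

View pics/a_side.png

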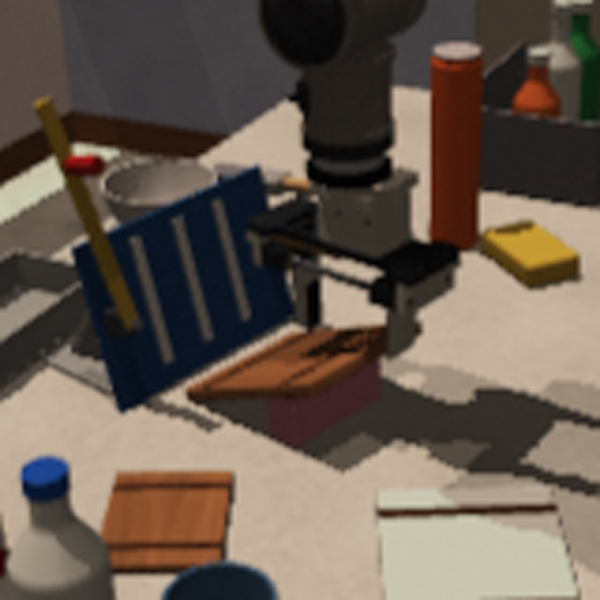

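View pics/a_top.png

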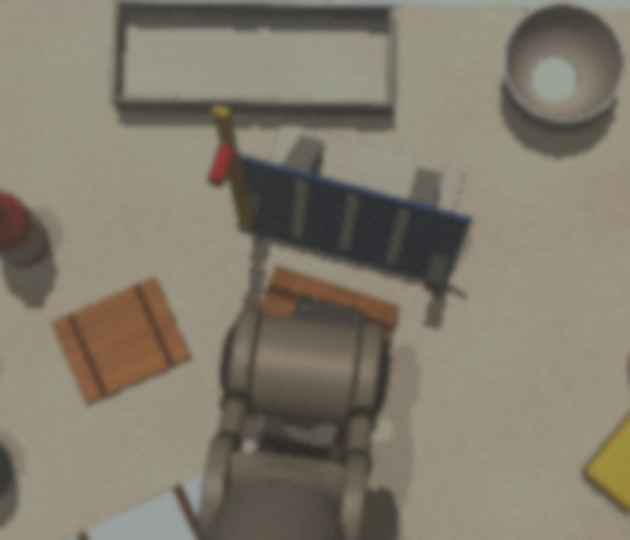

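Call:
step_arm --pt "1 0 0 -0.42 0" --pt "1 0 0 -0.43 0" --pt "1 0 0 0 0" --pt "1 0.194 -0.049 0 0" --pt "1 0.194 -0.049 0 0" --pt "1 0.194 -0.049 0 0" --pt "1 0.194 -0.049 0 0" --pt "1 0.194 -0.049 0 0"

```text
time: 3.85
tool_pos: [0.4951, 0.0186, 0.0799]
tool_rot: [-3.141, 0.0, 1.327]
contact_force: [-1.6, 1.4, -0.9]
opening: 0.0918
```

```bash
python3 -c "
from h import *
snap('b',side=(160,320,110,270))"
```

```text
tcp S [-0.1479 -0.0124  0.0801] rot [ 3.14  -0.     1.327] F [0.1 0.2 0.6] open 0.092 t 3.95
```

View pics/b_side.png

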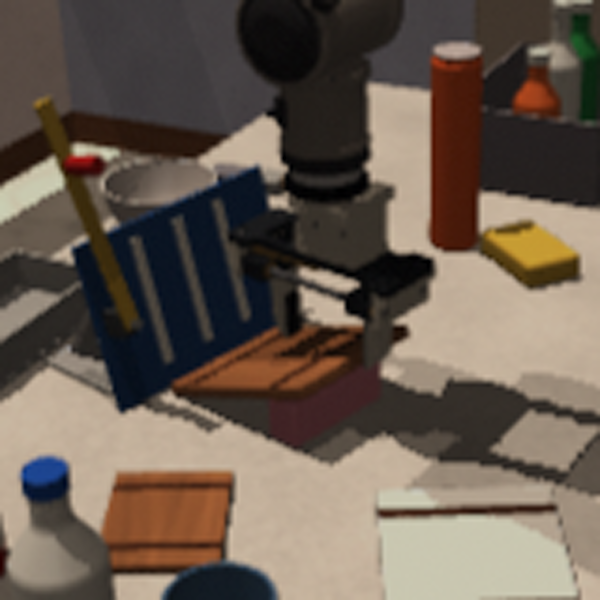

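The board is sliding: its low end has moved towards the foot and its near corner is now at (180,388). I'll keep pushing.

Call:
step_arm --pt "1 0.194 -0.049 0 0" --pt "1 0.194 -0.049 0 0" --pt "1 0.155 -0.04 0 0" --pt "1 0 0 0 0"

```text
time: 4.35
tool_pos: [0.5086, 0.0151, 0.0799]
tool_rot: [-3.141, 0.0, 1.327]
contact_force: [-1.3, 0.6, -1.3]
opening: 0.0918
```

```bash
python3 -c "
from h import *
snap('c',side=(160,320,110,270))"
```

```text
tcp S [-0.1347 -0.0124  0.08  ] rot [3.141 0.    1.327] F [-0.3 -0.1  0.7] open 0.092 t 4.45
```

View pics/c_side.png

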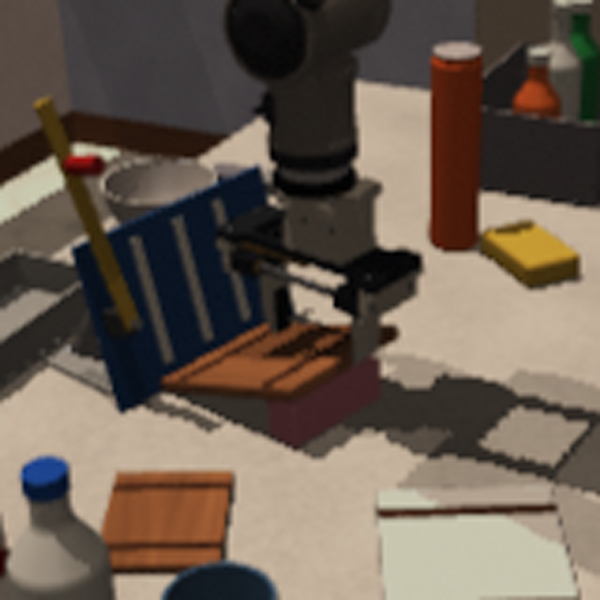

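View pics/c_top.png

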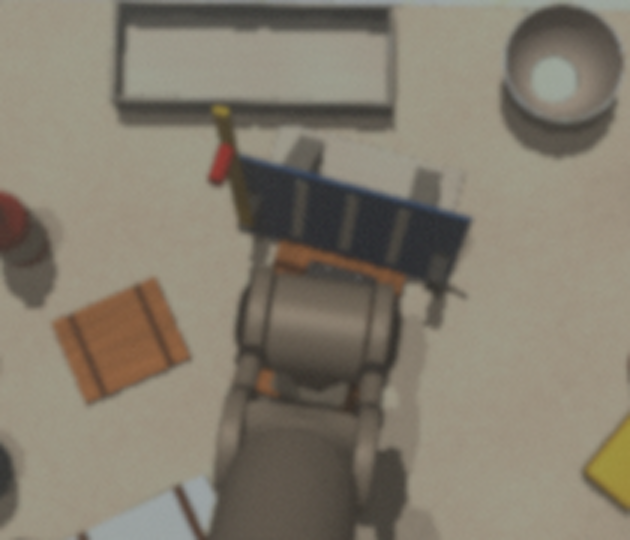

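Call:
step_arm --pt "1 -0.08 0.02 0 0" --pt "1 0 0 -0.48 0" --pt "1 0 0 0 0" --pt "1 0.12 -0.03 0 0" --pt "1 0.12 -0.03 0 0"

```text
time: 4.95
tool_pos: [0.5087, 0.0145, 0.0669]
tool_rot: [-3.132, 0.002, 1.328]
contact_force: [-14.5, -1.5, 1.8]
opening: 0.0922
```

```bash
python3 -c "
from h import *
d,t=snap('d',side=(160,320,110,270))
C=S(cloud(t)); m=boardmask(t)&(abs(C[...,1])<.09)&(C[...,0]>-.2)&(C[...,0]<.02)&(C[...,2]<.12)&(C[...,2]>0)
P=C[m]; 
for lo,hi in((-.09,-.05),(-.05,0),(0,.05),(.05,.09)):
  q=P[(P[:,1]>lo)&(P[:,1]<hi)]; print(lo,len(q),q[q[:,0]>-.08][:,0].max().round(4), q.min(0).round(3), q.max(0).round(3), np.polyfit(q[:,0],q[:,2],1).round(3))
"
```

```text
tcp S [-0.1346 -0.0132  0.0667] rot [-3.132e+00  2.000e-03  1.328e+00] F [-9.8 -1.2  2.1] open 0.0923 t 5.05
-0.09 63 0.002 [-0.165 -0.077  0.   ] [ 0.002 -0.05   0.072] [-0.343  0.011]
-0.05 66 0.0019 [-0.017 -0.049  0.005] [ 0.002 -0.     0.025] [-0.405  0.012]
0 136 0.0018 [-0.181  0.     0.007] [0.002 0.05  0.076] [-0.328  0.013]
0.05 69 0.0008 [-0.039  0.05   0.001] [0.001 0.074 0.031] [-0.351  0.013]
```

View pics/d_side.png

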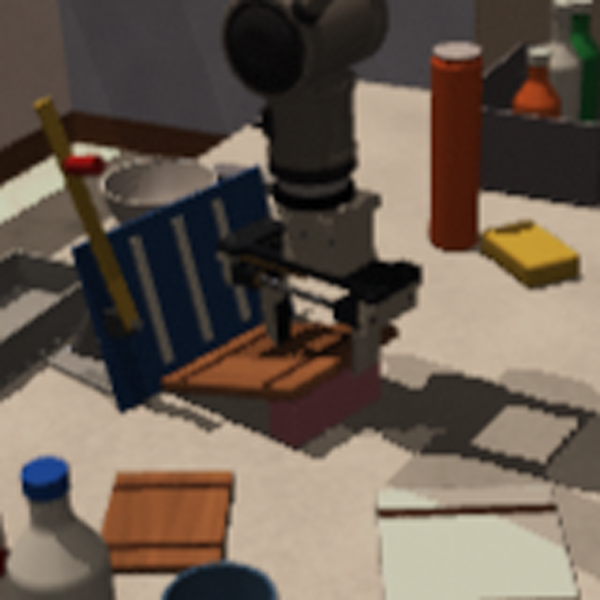

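```bash
python3 - <<'E'
from h import *
from cell import sensors
def pose(th,op,press=.003,dz=.005):
    p0=.0036*np.cos(th)-.014*np.sin(th)-.001
    return np.array([p0-.19*np.cos(th)+op/2+press,-.0125,.19*np.sin(th)+dz])
o=sensors.observe(); cur=S(o["tool_pos"]); print(cur)
prev=None
for th in np.arange(.33,1.3,.06):
    p=pose(th,.092); w=W(p)
    print(round(th,2),p.round(4), ((w-prev)/.025).round(3) if prev is not None else (W(p)).round(4)); prev=w
E
```

```text
[-0.13456423 -0.01320808  0.06673772]
0.33 [-0.1329 -0.0125  0.0666] [0.5103 0.0147 0.0666]
0.39 [-0.1297 -0.0125  0.0772] [ 0.122 -0.031  0.427]
0.45 [-0.1259 -0.0125  0.0876] [ 0.147 -0.037  0.416]
0.51 [-0.1215 -0.0125  0.0978] [ 0.171 -0.044  0.404]
0.57 [-0.1165 -0.0125  0.1075] [ 0.195 -0.05   0.391]
0.63 [-0.1109 -0.0125  0.1169] [ 0.218 -0.056  0.376]
0.69 [-0.1047 -0.0125  0.1259] [ 0.24  -0.061  0.36 ]
0.75 [-0.0979 -0.0125  0.1345] [ 0.261 -0.067  0.343]
0.81 [-0.0907 -0.0125  0.1426] [ 0.282 -0.072  0.324]
0.87 [-0.0829 -0.0125  0.1502] [ 0.301 -0.077  0.304]
0.93 [-0.0747 -0.0125  0.1573] [ 0.319 -0.081  0.283]
0.99 [-0.066  -0.0125  0.1638] [ 0.336 -0.086  0.261]
1.05 [-0.0569 -0.0125  0.1698] [ 0.352 -0.09   0.239]
1.11 [-0.0474 -0.0125  0.1752] [ 0.367 -0.093  0.215]
1.17 [-0.0376 -0.0125  0.1799] [ 0.38  -0.097  0.19 ]
1.23 [-0.0275 -0.0125  0.1841] [ 0.392 -0.1    0.165]
1.29 [-0.0171 -0.0125  0.1876] [ 0.403 -0.103  0.139]
```

Call:
step_arm --pt "1 0.08 -0.02 0.2 0" --pt "1 0.08 -0.02 0.2 0" --pt "1 0 0 0 0"

```text
time: 5.35
tool_pos: [0.5116, 0.0133, 0.0769]
tool_rot: [-3.13, 0.003, 1.328]
contact_force: [-12.8, -1.9, 2.0]
opening: 0.0914
```

```bash
cat >> h.py <<'E'
def bstat(t):
    C=S(cloud(t)); m=boardmask(t)&(abs(C[...,1])<.1)&(C[...,0]>-.25)&(C[...,0]<.08)&(C[...,2]<.22)&(C[...,2]>0.004)
    P=C[m]
    for lo,hi in((-.1,-.03),(-.03,.03),(.03,.1)):
        q=P[(P[:,1]>lo)&(P[:,1]<hi)]
        if len(q)>5: print(lo,len(q),q.min(0).round(3), q.max(0).round(3), np.polyfit(q[:,0],q[:,2],1).round(3))
E
python3 -c "
from h import *
d,t=snap('e',side=(160,320,110,270));bstat(t)"
```

```text
tcp S [-0.1314 -0.0135  0.0766] rot [-3.130e+00  3.000e-03  1.328e+00] F [-12.7  -2.3   2.5] open 0.0914 t 5.45
-0.1 71 [-0.166 -0.076  0.004] [ 0.002 -0.031  0.168] [-0.373  0.022]
-0.03 72 [-0.175 -0.03   0.006] [0.001 0.03  0.218] [-0.685  0.034]
0.03 140 [-0.178  0.031  0.008] [0.001 0.072 0.083] [-0.388  0.013]
```

View pics/e_side.png

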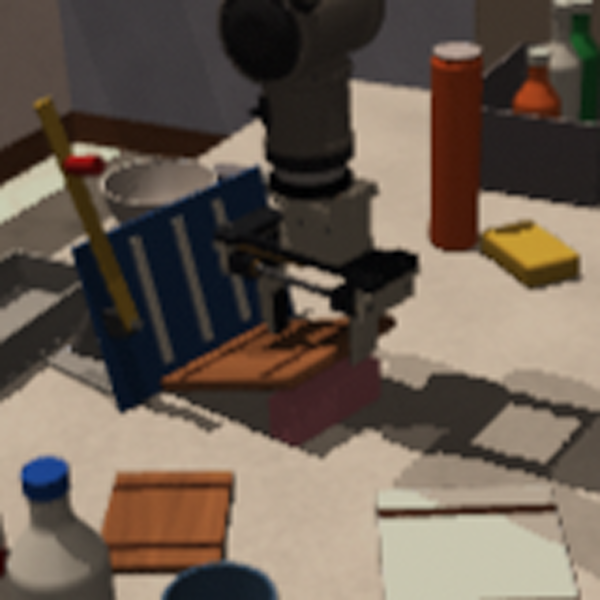

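The raised end is lifting clear of the soap: there's a shadow gap at (330,370). I'll continue along the arc.

Call:
step_arm --pt "1 0.12 -0.03 0.41 0" --pt "1 0.16 -0.04 0.4 0" --pt "1 0.18 -0.045 0.39 0" --pt "1 0.21 -0.053 0.38 0" --pt "1 0.23 -0.058 0.37 0" --pt "1 0 0 0 0"

```text
time: 6.05
tool_pos: [0.5366, 0.0073, 0.1274]
tool_rot: [-3.136, 0.002, 1.327]
contact_force: [-10.4, -1.2, 4.6]
opening: 0.092
```

```bash
python3 -c "
from h import *
d,t=snap('f',side=(160,320,110,270));bstat(t)"
```

```text
tcp S [-0.1063 -0.0131  0.1265] rot [-3.135e+00  2.000e-03  1.327e+00] F [-9.7 -1.7  6.1] open 0.0919 t 6.15
-0.1 58 [-0.152 -0.062  0.092] [-0.101 -0.044  0.185] [-0.643  0.032]
-0.03 10 [-0.16   0.017  0.123] [-0.143  0.03   0.199] [-5.521 -0.674]
0.03 65 [-0.159  0.031  0.039] [-0.114  0.048  0.133] [0.886 0.228]
```

View pics/f_side.png

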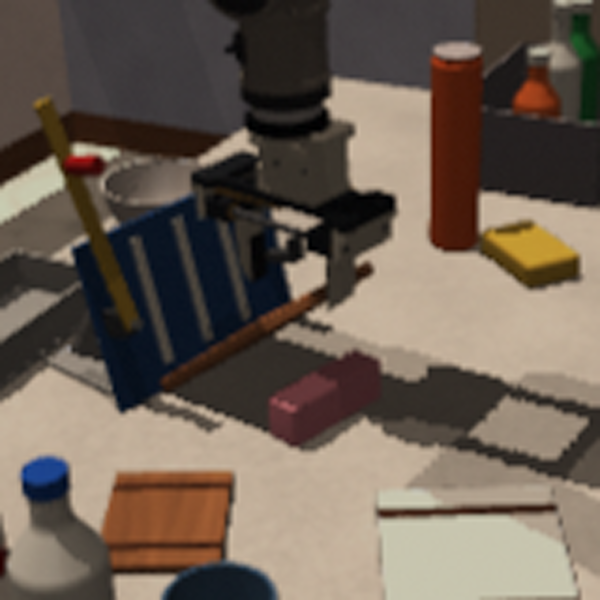

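Call:
step_arm --pt "1 0.22 -0.056 0.35 0" --pt "1 0.26 -0.066 0.34 0" --pt "1 0.28 -0.072 0.324 0" --pt "1 0.3 -0.077 0.304 0" --pt "1 0.32 -0.081 0.283 0" --pt "1 0.336 -0.086 0.261 0" --pt "1 0 0 0 0"

```text
time: 6.85
tool_pos: [0.5838, -0.0037, 0.1745]
tool_rot: [3.138, -0.001, 1.326]
contact_force: [-0.1, 0.5, -0.4]
opening: 0.0918
```

```bash
python3 -c "
from h import *
d,t=snap('g',side=(160,320,110,270));bstat(t)"
```

```text
tcp S [-0.0591 -0.0122  0.1732] rot [ 3.141 -0.     1.327] F [-0.9  0.  -0.4] open 0.0919 t 6.95
-0.1 70 [-0.104 -0.062  0.051] [-0.023 -0.044  0.174] [-1.605  0.014]
-0.03 7 [-0.097  0.023  0.164] [-0.09   0.029  0.172] [-0.335  0.137]
0.03 77 [-0.105  0.03   0.005] [-0.013  0.1    0.176] [-1.364  0.031]
```

View pics/g_side.png

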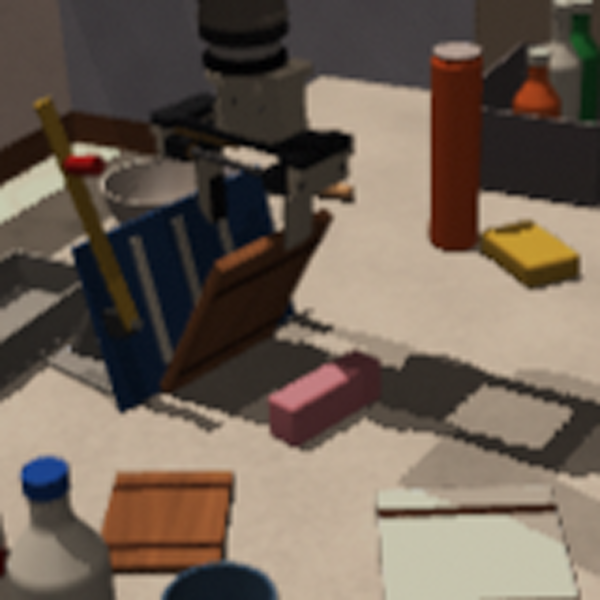

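Call:
step_arm --pt "0.91 0.22 -0.057 0.12 0" --pt "0.82 0.22 -0.057 0.12 0" --pt "0.73 0.22 -0.057 0.12 0" --pt "0.65 0.22 -0.057 0.12 0" --pt "0.65 0 0 0 0" --squeeze 10

```text
time: 7.45
tool_pos: [0.6049, -0.0094, 0.1858]
tool_rot: [3.14, -0.0, 1.327]
contact_force: [0.2, -0.3, 1.1]
opening: 0.0606
```

```bash
python3 -c "
from h import *
d,t=snap('i',side=(160,320,110,270));bstat(t)"
```

```text
tcp S [-0.0364 -0.0125  0.1852] rot [3.142 0.    1.327] F [-0.5  0.3  0.4] open 0.0597 t 7.55
-0.1 30 [-0.065 -0.062  0.027] [-0.007 -0.05   0.187] [-2.797  0.019]
0.03 47 [-0.067  0.033  0.023] [-0.006  0.058  0.187] [-2.696  0.02 ]
```

View pics/i_side.png

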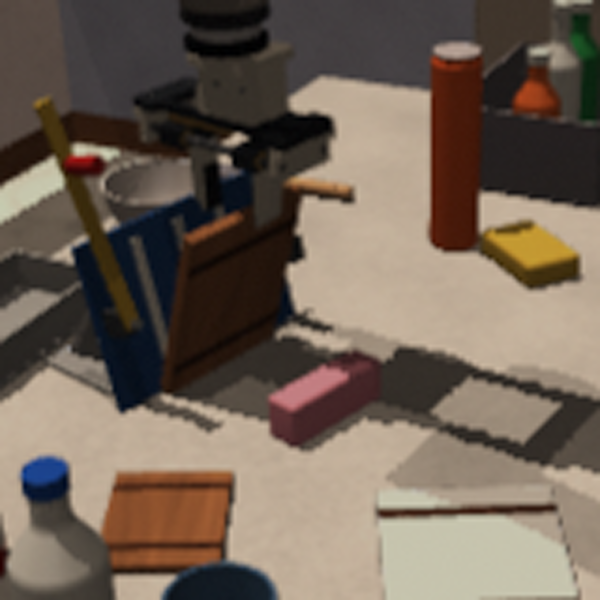

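Call:
step_arm --pt "0.56 0.03 -0.008 0.03 0" --pt "0.47 0.03 -0.008 0.03 0" --pt "0.38 0.03 -0.008 0.03 0" --pt "0.3 0.03 -0.008 0.03 0" --pt "0.3 0 0 0 0"

```text
time: 8.05
tool_pos: [0.607, -0.0099, 0.1884]
tool_rot: [3.141, -0.0, 1.327]
contact_force: [-0.1, 0.5, -0.1]
opening: 0.0286
```

```bash
python3 -c "
from h import *
d,t=snap('j',side=(160,260,140,240));bstat(t)"
```

```text
tcp S [-0.0334 -0.0124  0.1883] rot [3.141 0.    1.327] F [-0.6 -0.6  1. ] open 0.0278 t 8.15
-0.1 16 [-0.048 -0.062  0.18 ] [-0.035 -0.051  0.19 ] [0.071 0.189]
0.03 24 [-0.049  0.036  0.005] [0.001 0.059 0.196] [-4.652 -0.015]
```

View pics/j_side.png

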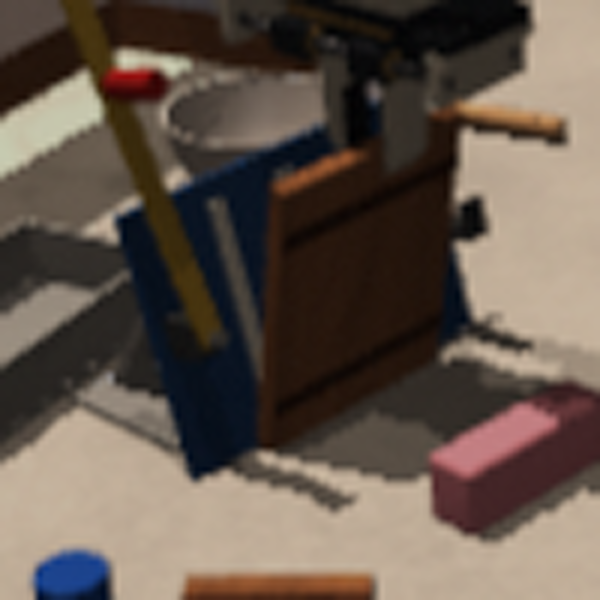

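View pics/j_top.png

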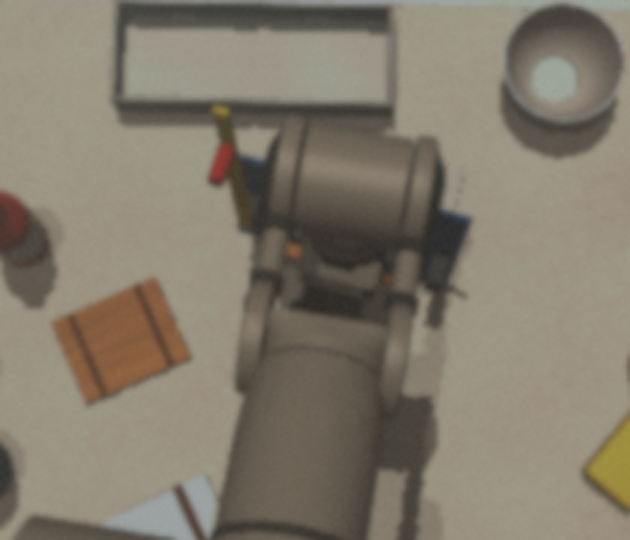

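```bash
cat >> h.py <<'E'
def ray(d,u,v,z=0.):
    a=cv2.undistortPoints(np.array([[[u,v]]],float),d["camera_matrix"],np.array([float(d["k1"]),0,0,0,0])).ravel()
    r=d["pose"][:3,:3]@np.array([a[0],a[1],1]); o=d["pose"][:3,3]; return o+r*(z-o[2])/r[2]
E
python3 -c "
from h import *
d=dict(np.load('/tmp/side0.npz'))
for n,(u,v) in dict(nearlow=(263,446),farlow=(438,360),restnear=(195,477),restfar=(466,330)).items():
  print(n,S(ray(d,160+u/6-.4,140+v/6-.4)).round(4))
for y in(.125,-.125): print((proj(d,W([0,y,0]))-[160,140])*6)
for y in(.075,-.075): print((proj(d,W([-.014,y,0]))-[160,140])*6)
"
```

```text
nearlow [0.0015 0.0691 0.    ]
farlow [-0.0104 -0.0762  0.    ]
restnear [0.0077 0.119  0.    ]
restfar [ 0.0026 -0.1178  0.    ]
[[193.65312114 483.1973696 ]]
[[473.6697984  324.67952862]]
[[270.8927563  455.89458925]]
[[438.38661143 359.9422553 ]]
```

Call:
step_arm --pt "0.24 0.12 -0.03 0 0" --pt "0.24 0.2 -0.05 0 0" --pt "0.24 0.2 -0.05 0 0" --pt "0.24 0.2 -0.05 0 0" --pt "0.24 0.2 -0.05 0 0" --pt "0.24 0.2 -0.05 0 0" --pt "0.24 0.2 -0.05 0 0"

```text
time: 8.85
tool_pos: [0.6402, -0.0182, 0.1882]
tool_rot: [-3.142, 0.0, 1.327]
contact_force: [0.5, -0.1, -0.6]
opening: 0.0219
```

```bash
python3 -c "
from h import *
d,t=snap('k',side=(160,260,140,240))"
```

```text
tcp S [ 0.0013 -0.0124  0.1881] rot [3.141 0.    1.327] F [-0.7 -0.1 -0.6] open 0.0223 t 8.95
```

View pics/k_side.png

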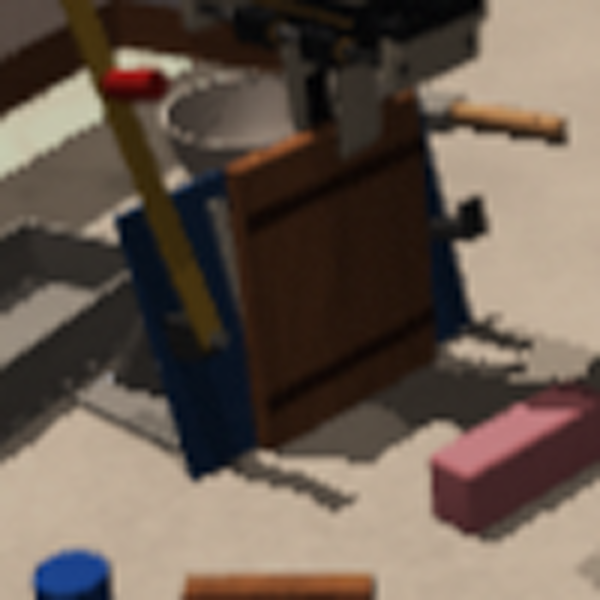

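The board is just past vertical and held between the fingers, with its top edge running from (230,175) to (410,100). I'll lower it on slowly.

Call:
step_arm --pt "0.24 0.16 -0.04 0 0" --pt "0.24 0.16 -0.04 0 0" --pt "0.24 0.16 -0.04 0 0" --pt "0.24 0.16 -0.04 0 0" --pt "0.24 0.16 -0.04 0 0" --pt "0.24 0.16 -0.04 0 0" --pt "0.24 0.16 -0.04 0 0" --pt "0.24 0 0 0 0"

```text
time: 9.75
tool_pos: [0.6682, -0.0252, 0.1881]
tool_rot: [3.141, 0.0, 1.327]
contact_force: [0.1, 0.4, -0.2]
opening: 0.022
```

```bash
python3 -c "
from h import *
d,t=snap('l',side=(160,260,140,240))"
```

```text
tcp S [ 0.0295 -0.0122  0.1882] rot [3.142 0.    1.327] F [0.7 0.3 0.3] open 0.0224 t 9.85
```

View pics/l_side.png

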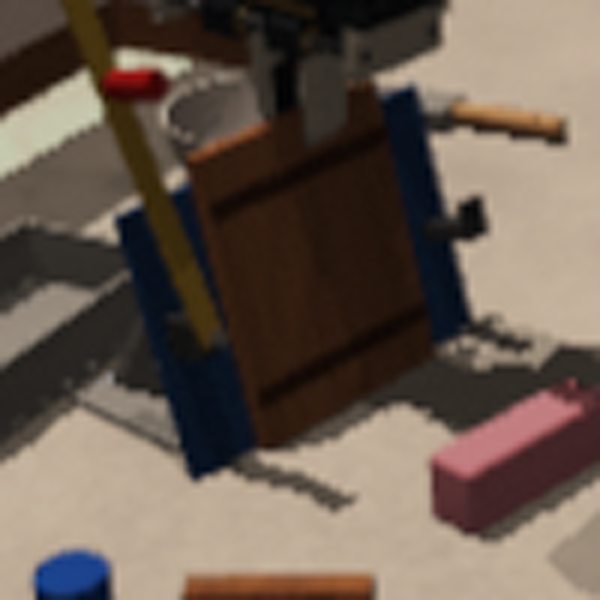

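Call:
step_arm --pt "0.24 0.1 -0.025 0 0" --pt "0.24 0.1 -0.025 0 0" --pt "0.24 0.1 -0.025 0 0" --pt "0.24 0.1 -0.025 0 0" --pt "0.24 0 0 0 0"

```text
time: 10.35
tool_pos: [0.678, -0.0276, 0.1882]
tool_rot: [3.142, 0.0, 1.327]
contact_force: [0.4, -1.0, -0.7]
opening: 0.0221
```

```bash
python3 -c "
from h import *
d,t=snap('m',side=(160,260,140,240))
C=Rr(cloud(d)); m=boardmask(d)&(abs(C[...,1])<.1)&(abs(C[...,0])<.06)&(C[...,2]>.02)&(C[...,2]<.2); P=C[m]; A=np.c_[np.ones(len(P)),P[:,1:]]; k=np.linalg.lstsq(A,P[:,0],rcond=None)[0]; print(k,P[:,1].min(),P[:,1].max(),P[:,2].max())"
```

```text
tcp S [ 0.0398 -0.0121  0.1882] rot [-3.141 -0.     1.327] F [-1.3  0.6 -0.2] open 0.0222 t 10.45
[-1.38093099e-02  2.74798510e-02 -9.41323500e-05] -0.07104041423649969 0.0996307755951704 0.19818767520088132
```

View pics/m_side.png

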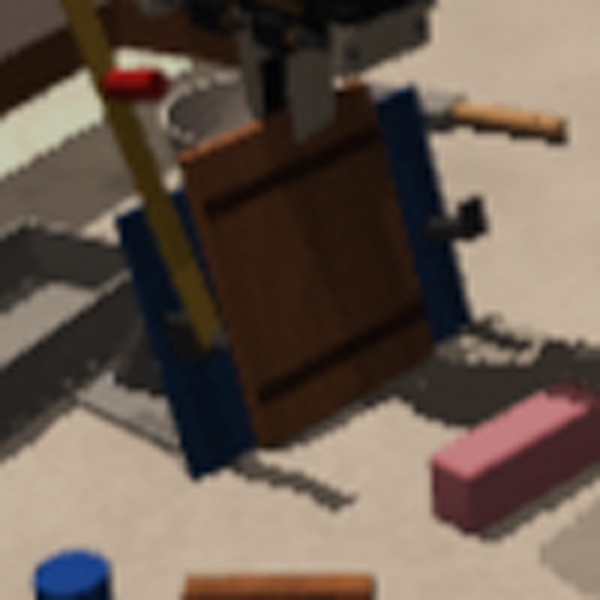

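Flat against the rest: the underside plane sits 13.8 mm in front of it, matching the 14 mm board thickness. I'll release and lift.

Call:
step_arm --pt "0.34 0 0 0 0" --pt "0.4 0 0 0 0" --pt "0.4 0 0 0.4 0" --pt "0.4 0 0 1 0" --pt "0.4 0 0 1 0" --pt "0.4 0 0 1 0" --pt "0.4 0 0 1 0" --pt "0.4 -0.8 0 1 0" --pt "0.4 -1 0 0 0" --pt "0.4 -1 0 0 0" --pt "0.4 -1 0 0 0" --pt "0.4 -1 0 0 0"

```text
time: 11.65
tool_pos: [0.5567, -0.0275, 0.3243]
tool_rot: [3.14, -0.0, 1.327]
contact_force: [0.7, -0.4, 1.1]
opening: 0.0368
```

Call:
step_arm --pt "0.4 -1 0 0 0" --pt "0.4 -1 0 0 0" --pt "0.4 0 0 0 0"

```text
time: 11.95
tool_pos: [0.5056, -0.0274, 0.3249]
tool_rot: [3.14, 0.0, 1.327]
contact_force: [-0.6, 0.6, 0.3]
opening: 0.0365
```

```bash
python3 -c "
from h import *
d,t=snap('n',side=(160,260,140,240))
C=Rr(cloud(d)); m=boardmask(d)&(abs(C[...,1])<.085)&(abs(C[...,0]+.014)<.008)&(C[...,2]>.01)&(C[...,2]<.2); P=C[m]; A=np.c_[np.ones(len(P)),P[:,1:]]; k=np.linalg.lstsq(A,P[:,0],rcond=None)[0]; print(k,len(P))
r=cv2.minAreaRect((P[:,1:]*1000).astype(np.float32)); print(r,cv2.boxPoints(r))
for lo in np.arange(.02,.18,.02):
  q=P[(P[:,2]>lo)&(P[:,2]<lo+.02)]; print(lo.round(2),q[:,1].min().round(4),q[:,1].max().round(4))
"
```

```text
tcp S [-0.1247 -0.0541  0.3245] rot [ 3.139 -0.     1.327] F [-0.1 -1.1 -0.6] open 0.0366 t 12.05
[-0.01337052  0.00364073  0.00017014] 1221
((2.3347854614257812, 101.91256713867188), (150.04190063476562, 183.4449005126953), 0.6584892272949219) [[-73.73534  192.76678 ]
 [-71.62709    9.333992]
 [ 78.40491   11.05835 ]
 [ 76.29666  194.49115 ]]
0.02 -0.049 0.0779
0.04 -0.0488 0.0774
0.06 -0.057 0.0756
0.08 -0.0686 0.0769
0.1 -0.0674 0.0773
0.12 -0.0681 0.0752
0.14 -0.062 0.0768
0.16 -0.0736 0.0763
```

View pics/n_side.png

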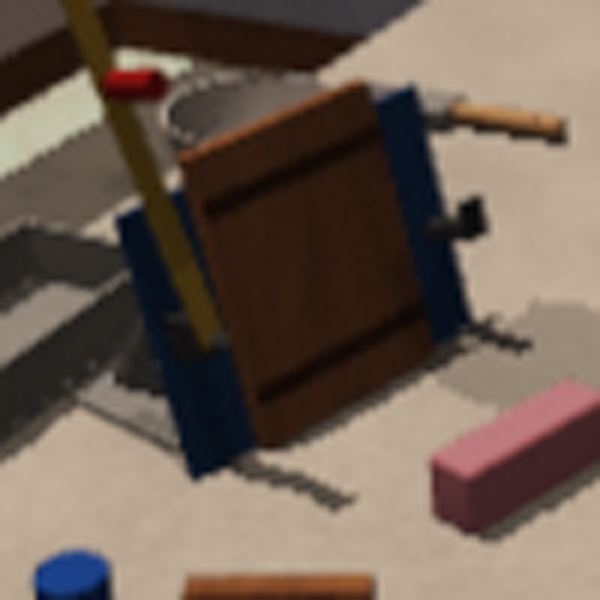

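View pics/n_top.png

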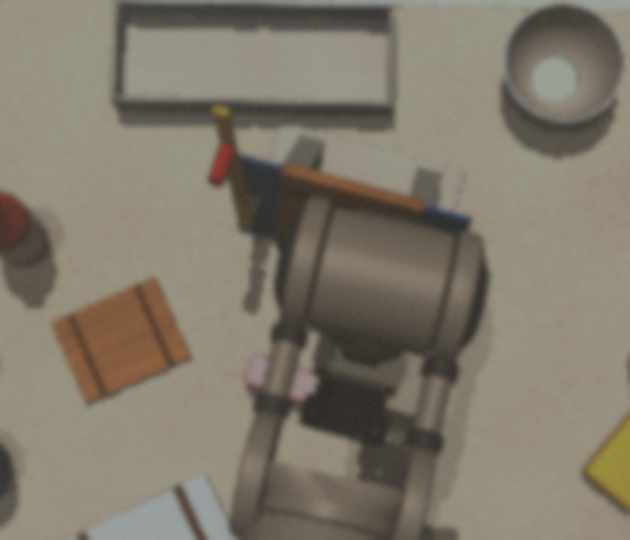

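```bash
cat >> h.py <<'E'
def kp(phi,n=-.066,dz=.004): return R2W([n,.107-.16*np.cos(phi),.09+.16*np.sin(phi)])+np.array([0,0,dz])
E
python3 - <<'E'
from h import *
from cell import sensors
o=sensors.observe(); p=kp(1.69); print(o["tool_pos"],p, (p+[0,0,.06]-o["tool_pos"])/.025, (2.892-o["tool_rot"][2])/.08)
prev=p
for ph in np.r_[np.arange(1.63,0,-.06),0,-.02]:
    w=kp(ph); print(ph.round(2),w.round(4),((w-prev)/.025).round(2)); prev=w
E
```

```text
[ 0.50803591 -0.02759701  0.32454013] [0.67101413 0.11671235 0.26145665] [ 6.51912874  5.77237413 -0.12333934] 19.567359482422212
1.63 [0.6689 0.1074 0.2623] [-0.09 -0.37  0.03]
1.57 [0.6666 0.0981 0.2626] [-0.09 -0.37  0.01]
1.51 [0.6641 0.0888 0.2623] [-0.1  -0.37 -0.01]
1.45 [0.6615 0.0796 0.2614] [-0.1  -0.37 -0.03]
1.39 [0.6589 0.0705 0.26  ] [-0.11 -0.36 -0.06]
1.33 [0.6561 0.0615 0.2581] [-0.11 -0.36 -0.08]
1.27 [0.6532 0.0527 0.2556] [-0.12 -0.35 -0.1 ]
1.21 [0.6502 0.0441 0.2526] [-0.12 -0.34 -0.12]
1.15 [0.6471 0.0357 0.249 ] [-0.12 -0.34 -0.14]
1.09 [0.644  0.0276 0.245 ] [-0.13 -0.32 -0.16]
1.03 [0.6408 0.0198 0.2404] [-0.13 -0.31 -0.18]
0.97 [0.6375 0.0123 0.2354] [-0.13 -0.3  -0.2 ]
0.91 [0.6343 0.0051 0.2299] [-0.13 -0.29 -0.22]
0.85 [ 0.631  -0.0017  0.224 ] [-0.13 -0.27 -0.24]
0.79 [ 0.6277 -0.0081  0.2177] [-0.13 -0.26 -0.25]
0.73 [ 0.6244 -0.0141  0.2109] [-0.13 -0.24 -0.27]
0.67 [ 0.6211 -0.0196  0.2038] [-0.13 -0.22 -0.28]
0.61 [ 0.6178 -0.0247  0.1963] [-0.13 -0.2  -0.3 ]
0.55 [ 0.6146 -0.0293  0.1886] [-0.13 -0.18 -0.31]
0.49 [ 0.6114 -0.0334  0.1805] [-0.13 -0.16 -0.32]
0.43 [ 0.6083 -0.037   0.1722] [-0.12 -0.14 -0.33]
0.37 [ 0.6053 -0.0401  0.1636] [-0.12 -0.12 -0.34]
0.31 [ 0.6023 -0.0427  0.1548] [-0.12 -0.1  -0.35]
0.25 [ 0.5994 -0.0447  0.1459] [-0.11 -0.08 -0.36]
0.19 [ 0.5967 -0.0461  0.1368] [-0.11 -0.06 -0.36]
0.13 [ 0.594  -0.047   0.1276] [-0.11 -0.04 -0.37]
0.07 [ 0.5915 -0.0474  0.1184] [-0.1  -0.01 -0.37]
0.01 [ 0.5891 -0.0472  0.1091] [-0.1   0.01 -0.37]
0.0 [ 0.5887 -0.0471  0.1075] [-0.02  0.   -0.06]
-0.02 [ 0.588  -0.0468  0.1044] [-0.03  0.01 -0.12]
```

Call:
step_arm --pt "0.55 0 0 0.2 1" --pt "0.55 0 0 0.2 1" --pt "0.55 0 0 0.2 1" --pt "0.55 0 0 0.2 1" --pt "0.55 0 0 0 1" --pt "0.55 0 0 0 1" --pt "0.55 0 0 0 1" --pt "0.55 0 0 0 1" --pt "0.55 0 0.5 0 1" --pt "0.55 0 0.5 0 1" --pt "0.55 0 0.5 0 1" --pt "0.55 0 0.5 0 1"

```text
time: 13.25
tool_pos: [0.5089, 0.0229, 0.3433]
tool_rot: [3.141, 0.0, 2.29]
contact_force: [0.6, -0.9, 0.5]
opening: 0.0505
```

Call:
step_arm --pt "0.55 0.5 0.5 0 1" --pt "0.55 0.5 0.5 0 1" --pt "0.55 0.5 0.5 0 1" --pt "0.55 0.5 0.5 0 1" --pt "0.55 0.5 0.5 0 1" --pt "0.55 0.5 0.5 0 1" --pt "0.55 0.5 0.5 0 1" --pt "0.55 0.5 0.3 0 0.57" --pt "0.55 0.5 0 0 0" --pt "0.55 0.5 0 0 0" --pt "0.55 0.5 0 0 0" --pt "0.55 0 0 0 0"

```text
time: 14.45
tool_pos: [0.6469, 0.1175, 0.3419]
tool_rot: [-3.142, -0.001, 2.892]
contact_force: [-0.1, 1.1, 0.2]
opening: 0.0507
```

```bash
python3 - <<'E'
from h import *
from cell import sensors
d,t=snap('o',side=(140,260,110,230))
o=sensors.observe(); p=kp(1.69); print(o["tool_pos"].round(4),o["tool_rot"],(p-o["tool_pos"])/.025)
for n,im in(("s",d),("t",t)):
    C=cloud(im);h=cv2.cvtColor(im["pixels"],cv2.COLOR_BGR2HSV)
    m=cv2.inRange(h,(0,150,60),(8,255,255)).astype(bool); q=Rr(C[m]); q=q[(abs(q[:,1]-.126)<.03)&(q[:,2]>.2)&(q[:,2]<.28)]; 
    if len(q): print(n,len(q),q.mean(0).round(4),q.min(0).round(4),q.max(0).round(4))
E
```

```text
tcp S [-0.0272  0.1206  0.3426] rot [-3.141e+00 -1.000e-03  2.892e+00] F [ 0.3 -0.9 -1.1] open 0.0509 t 14.55
[0.6456 0.1176 0.3426] [-3.14149061e+00 -7.77805056e-04  2.89244071e+00] [ 1.01701783 -0.03416484 -3.2465065 ]
s 24 [-0.0554  0.1319  0.2543] [-0.0748  0.1278  0.2504] [-0.0357  0.1345  0.2577]
```

View pics/o_side.png

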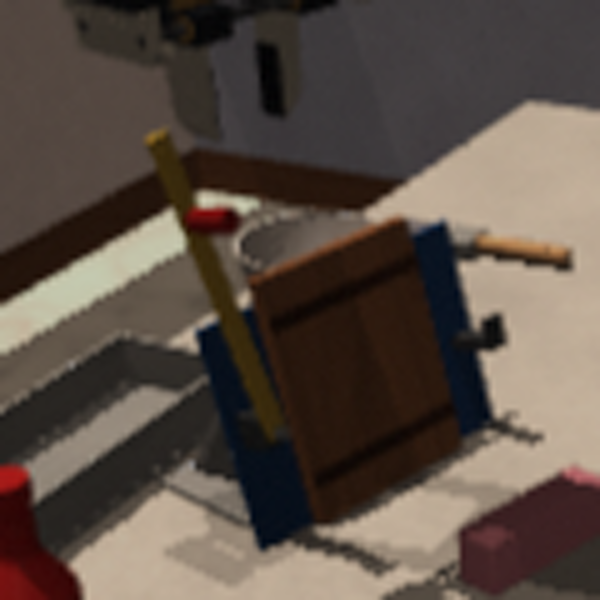

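Call:
step_arm --pt "0.55 0.47 0 0 0" --pt "0.55 0.47 0 0 0" --pt "0.55 0 0 -0.7 0" --pt "0.55 0 0 -0.7 0" --pt "0.55 0 0 -0.7 0" --pt "0.55 0 0 -0.7 0" --pt "0.55 0 0 -0.44 0" --pt "0.55 0 0 0 0"

```text
time: 15.35
tool_pos: [0.6679, 0.1175, 0.2608]
tool_rot: [-3.141, -0.003, 2.892]
contact_force: [-0.1, 0.6, 0.2]
opening: 0.0506
```

```bash
python3 - <<'E'
from h import *
from cell import sensors
d,t=snap('p',side=(140,260,110,230))
w=look("wrist","p_wrist")
o=sensors.observe(); print(Rr(o["tool_pos"]).round(4))
E
```

```text
tcp S [-0.0046  0.1262  0.2631] rot [3.141e+00 1.000e-03 2.892e+00] F [ 0.4 -0.8 -0.7] open 0.0504 t 15.45
[-0.0695  0.1263  0.2542]
```

View pics/p_side.png

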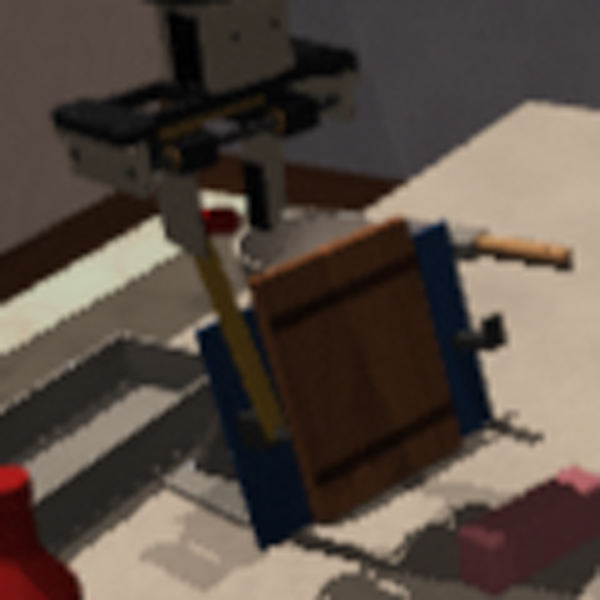

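View pics/p_wrist.png

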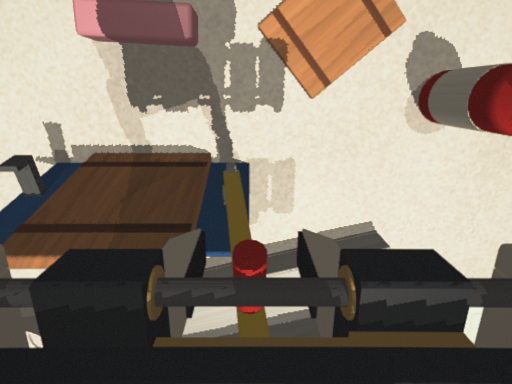

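The wrist view shows the red knob at (249,258), centred between the fingers. I'll grip it and swing.

Call:
step_arm --pt "0.3 0 0 0 0" --pt "0.15 0 0 0 0" --pt "0.1 0 0 0 0" --pt "0.1 0 0 0 0" --squeeze 10

```text
time: 15.9
tool_pos: [0.6688, 0.1175, 0.2625]
tool_rot: [3.141, 0.0, 2.892]
contact_force: [0.5, 0.9, -0.4]
opening: 0.0228
```

Call:
step_arm --pt "0.1 -0.09 -0.37 0.03 0" --pt "0.1 -0.09 -0.37 0.01 0" --pt "0.1 -0.1 -0.37 -0.01 0" --pt "0.1 -0.1 -0.37 -0.03 0" --pt "0.1 -0.11 -0.36 -0.06 0" --pt "0.1 0 0 0 0"

```text
time: 16.5
tool_pos: [0.6559, 0.0694, 0.2607]
tool_rot: [-3.14, -0.001, 2.891]
contact_force: [-2.5, -1.1, 1.2]
opening: 0.0169
```

```bash
cat > chk.py <<'E'
from h import *
from cell import sensors
import sys
o=sensors.observe(); r=Rr(o["tool_pos"]-[0,0,.004]); print("rest",r.round(4),"phi",np.arctan2(r[2]-.09,.107-r[1]),"rad",np.hypot(r[2]-.09,.107-r[1]),"F",o["contact_force"].round(1),o["opening"],o["time"])
look("wrist",sys.argv[1])
E
python3 chk.py q_wrist
```

```text
rest [-0.0687  0.0764  0.2474] phi 1.3788611333670808 rad 0.16032063756802162 F [-2.5 -1.1  1.2] 0.016922927556647968 16.5
```

View pics/q_wrist.png

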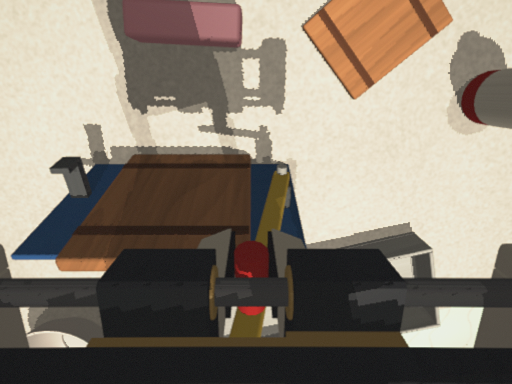

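The knob is gripped and the keeper is moving with it. I'll continue the arc.

Call:
step_arm --pt "0.1 -0.11 -0.36 -0.08 0" --pt "0.1 -0.12 -0.35 -0.1 0" --pt "0.1 -0.12 -0.34 -0.12 0" --pt "0.1 -0.12 -0.34 -0.14 0" --pt "0.1 -0.13 -0.32 -0.16 0" --pt "0.1 -0.13 -0.31 -0.18 0" --pt "0.1 -0.13 -0.3 -0.2 0" --pt "0.1 -0.13 -0.29 -0.22 0" --pt "0.1 -0.13 -0.27 -0.24 0" --pt "0.1 0 0 0 0"

```text
time: 17.55
tool_pos: [0.6277, -0.0019, 0.2236]
tool_rot: [-3.14, -0.002, 2.891]
contact_force: [-0.3, -0.9, -0.9]
opening: 0.0174
```

```bash
python3 chk.py r_wrist
```

```text
rest [-0.0689  0.0004  0.209 ] phi 0.840284520697543 rad 0.159800946376535 F [-0.3 -0.9 -0.9] 0.017420019240755598 17.55
```

View pics/r_wrist.png

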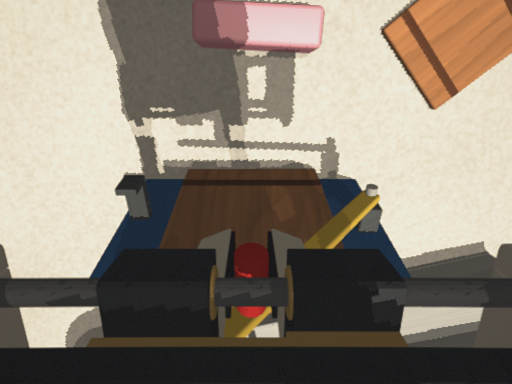

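Call:
step_arm --pt "0.1 -0.13 -0.26 -0.25 0" --pt "0.1 -0.13 -0.24 -0.27 0" --pt "0.1 -0.13 -0.22 -0.28 0" --pt "0.1 -0.13 -0.2 -0.3 0" --pt "0.1 -0.13 -0.18 -0.31 0" --pt "0.1 -0.13 -0.16 -0.32 0" --pt "0.1 -0.12 -0.14 -0.33 0" --pt "0.1 -0.12 -0.12 -0.34 0" --pt "0.1 -0.12 -0.1 -0.35 0" --pt "0.1 0 0 0 0"

```text
time: 18.6
tool_pos: [0.5994, -0.0418, 0.1545]
tool_rot: [-3.141, -0.001, 2.892]
contact_force: [-0.4, -0.8, -1.9]
opening: 0.0177
```

```bash
python3 chk.py s_wrist
```

```text
rest [-0.0688 -0.0452  0.1378] phi 0.3040374856865835 rad 0.15953189322855119 F [-0.4 -0.8 -1.9] 0.017700154878930598 18.6
```

View pics/s_wrist.png

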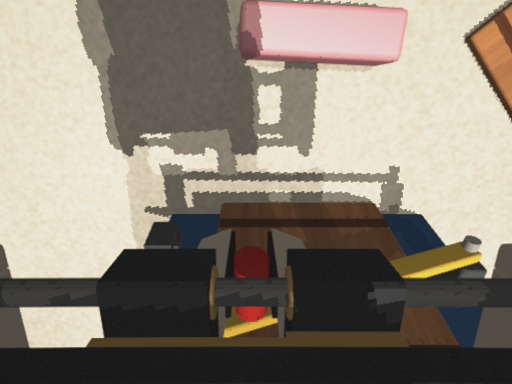

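Call:
step_arm --pt "0.1 -0.11 -0.08 -0.36 0" --pt "0.1 -0.11 -0.06 -0.36 0" --pt "0.1 -0.11 -0.04 -0.37 0" --pt "0.1 -0.1 -0.01 -0.37 0" --pt "0.1 -0.05 0 -0.18 0" --pt "0.1 -0.05 0 -0.18 0" --pt "0.1 -0.03 0 -0.1 0" --pt "0.1 0 0 0 0"

```text
time: 19.45
tool_pos: [0.5856, -0.0469, 0.1069]
tool_rot: [-3.14, -0.0, 2.892]
contact_force: [-1.2, -5.8, -2.2]
opening: 0.0175
```

```bash
python3 chk.py t_wrist; python3 -c "
from h import *
snap('t',side=(140,260,110,230))"
```

```text
rest [-0.0688 -0.0536  0.0886] phi -0.008743101559339102 rad 0.16057011976417856 F [-1.2 -5.8 -2.2] 0.01753934248679277 19.45
tcp S [-0.0447 -0.0536  0.1069] rot [-3.14  -0.     2.892] F [-2.  -6.7 -1.8] open 0.0173 t 19.6
```

View pics/t_side.png

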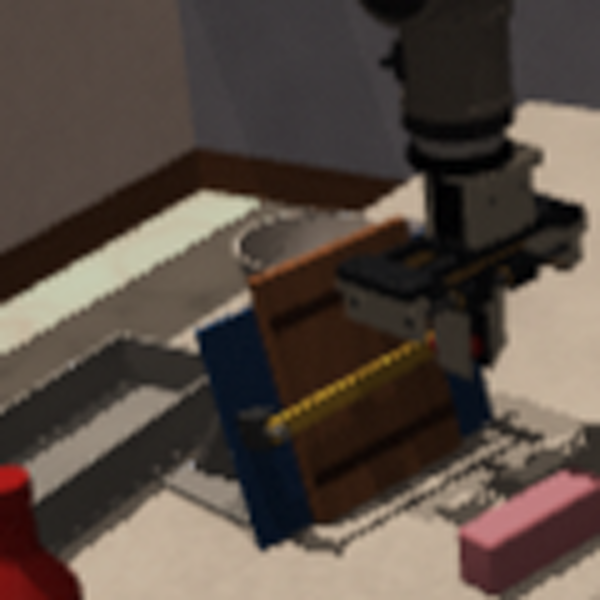

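Call:
step_arm --pt "0.1 -0.02 0.03 -0.08 0" --pt "0.1 -0.02 0.03 -0.08 0" --pt "0.1 0 0 0 0"

```text
time: 19.9
tool_pos: [0.5846, -0.0466, 0.1031]
tool_rot: [-3.138, 0.0, 2.892]
contact_force: [-2.4, -10.3, -1.0]
opening: 0.0176
```

```bash
python3 chk.py u_wrist
```

```text
rest [-0.0688 -0.0536  0.0847] phi -0.033060944728860814 rad 0.16066688561609505 F [ -2.4 -10.3  -1. ] 0.017629408064106507 19.9
```

View pics/u_wrist.png

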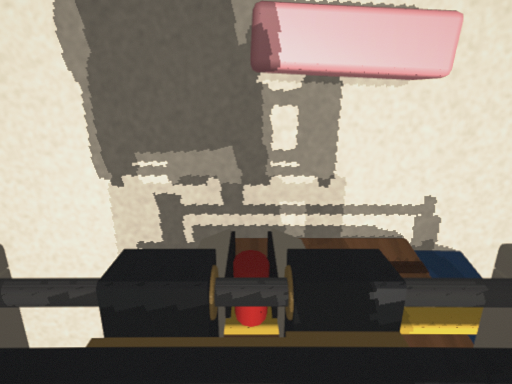

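Call:
step_arm --pt "0.35 0 0 0 0" --pt "0.35 0 0 0 0" --pt "0.35 0 0 0 0" --pt "0.35 0 0 0.6 0" --pt "0.35 -0.2 0 1 0" --pt "0.35 -0.5 0 1 0" --pt "0.35 -0.5 0 1 0" --pt "0.35 -1 0 1 0" --pt "0.35 -1 0 1 0" --pt "0.35 -1 0 0 0" --pt "0.35 -1 0 0 0" --pt "0.35 0 0 0 0"

```text
time: 21.15
tool_pos: [0.4528, -0.0436, 0.2444]
tool_rot: [3.141, -0.0, 2.893]
contact_force: [-0.3, -0.4, 0.8]
opening: 0.0323
```

```bash
python3 - <<'E'
from h import *
d,t=snap('v',side=(150,250,130,230))
C=Rr(cloud(d)); h=cv2.cvtColor(d["pixels"],cv2.COLOR_BGR2HSV)
m=cv2.inRange(h,(18,100,40),(34,255,255)).astype(bool)&(abs(C[...,0]+.033)<.012)&(C[...,2]>.04)&(C[...,2]<.16)
P=C[m]; print(len(P),P.min(0),P.max(0)); print("bar fit s vs y",np.polyfit(P[:,1],P[:,2],1))
for lo in np.arange(-.1,.1,.03):
    q=P[(P[:,1]>lo)&(P[:,1]<lo+.03)]; 
    if len(q): print(lo.round(2),q[:,2].min().round(4),q[:,2].max().round(4),len(q))
m=cv2.inRange(h,(0,150,50),(8,255,255)).astype(bool)|cv2.inRange(h,(172,150,50),(180,255,255)).astype(bool)
q=C[m]; q=q[(abs(q[:,1]+.053)<.03)&(q[:,2]<.2)&(q[:,0]<-.03)&(q[:,0]>-.09)]; print("knob",len(q),q.mean(0),q.min(0),q.max(0))
look("wrist","v_wrist")
E
```

```text
tcp S [-0.1717 -0.0831  0.2445] rot [3.141e+00 2.000e-03 2.893e+00] F [0.1 0.2 0.6] open 0.0325 t 21.25
317 [-0.04495981 -0.108045    0.04060547] [-0.02200527  0.70112193  0.15604258]
bar fit s vs y [-0.01838446  0.09553734]
-0.1 0.0902 0.102 16
-0.07 0.0998 0.1022 5
-0.04 0.0871 0.1023 31
-0.01 0.0859 0.1011 29
0.02 0.0849 0.1015 31
0.05 0.0855 0.1009 30
0.08 0.0815 0.1019 31
knob 39 [-0.06011676 -0.04929431  0.0964907 ] [-0.07790773 -0.05746277  0.08768656] [-0.03350816 -0.04323305  0.10316098]
```

View pics/v_side.png

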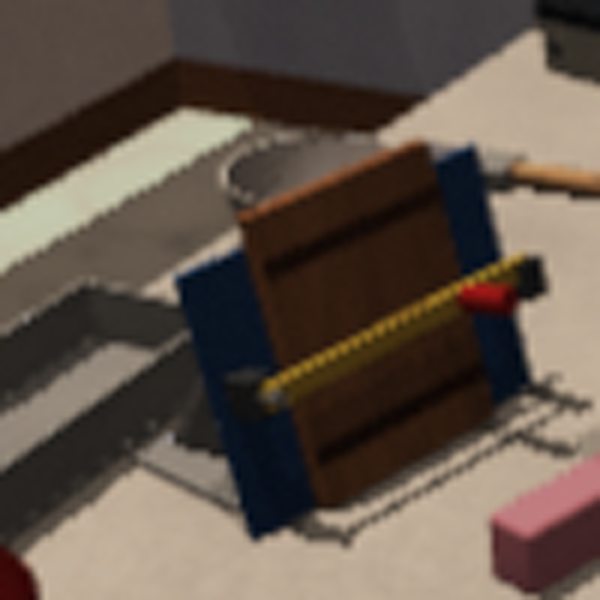

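View pics/v_wrist.png

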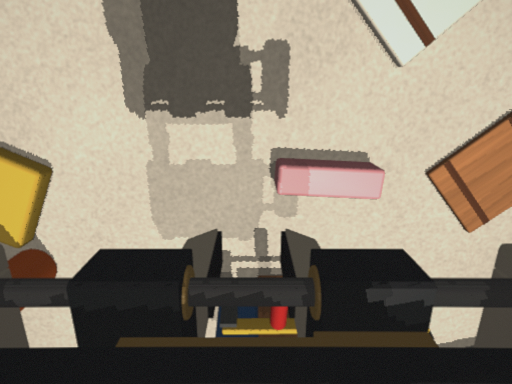

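The bar lies level: its top edge is 0.101–0.102 m up the slope from hinge to catch. I'll press down lightly on the knob to confirm it's on the stop.

Call:
step_arm --pt "0 0.8 -0.03 0 0" --pt "0 0.8 -0.03 0 0" --pt "0 0.8 -0.03 0 0" --pt "0 0.8 -0.03 0 0" --pt "0 0.8 -0.03 0 0" --pt "0 0.8 -0.03 0 0" --pt "0 0.76 0 0 0" --pt "0 0 0 -1 0" --pt "0 0 0 -1 0" --pt "0 0 0 -1 0" --pt "0 0 0 -1 0" --pt "0 0 0 0 0"

```text
time: 22.5
tool_pos: [0.5927, -0.0482, 0.1399]
tool_rot: [3.142, -0.007, 2.893]
contact_force: [0.2, 0.1, -0.6]
opening: 0.0003
```

Call:
step_arm --pt "0 0 0 -0.2 0" --pt "0 0 0 -0.2 0" --pt "0 0 0 -0.2 0" --pt "0 0 0 0 0"

```text
time: 22.9
tool_pos: [0.5948, -0.0489, 0.1304]
tool_rot: [3.141, 0.003, 2.892]
contact_force: [0.1, -0.6, 4.6]
opening: 0.0005
```

```bash
python3 chk.py w_wrist
```

```text
rest [-0.0655 -0.0533  0.1137] phi 0.14684650884895092 rad 0.16204543446700198 F [ 0.1 -0.6  4.6] 0.000489879987563298 22.9
```

Call:
step_arm --pt "0 0 0 -0.1 0" --pt "0 0 0 -0.1 0" --pt "0 0 0 0 0"

```text
time: 23.25
tool_pos: [0.5951, -0.049, 0.1291]
tool_rot: [3.141, 0.005, 2.893]
contact_force: [-8.5, 1.5, 26.9]
opening: 0.0005
```

```bash
python3 chk.py x_wrist
```

```text
rest [-0.0649 -0.0533  0.1126] phi 0.1398699248510385 rad 0.1618686239084219 F [-8.5  1.5 26.9] 0.0005262231437232729 23.25
```

It's a hard stop: 27 N with only about 1 mm of motion. I'll retract and check everything.

Call:
step_arm --pt "0 0 0 0.3 0" --pt "0 -0.1 0 1 0" --pt "0 -0.5 0 1 0" --pt "0 -1 0 1 0" --pt "0 -1 0 1 0" --pt "0 -1 0 0.5 0" --pt "0 -1 0 0 0" --pt "0 -1 0 0 0" --pt "0 -1 0 0 0" --pt "0 -0.5 0 0 0" --pt "0 0 0 0 0" --pt "0 0 0 0 0"

```text
time: 24.5
tool_pos: [0.4175, -0.049, 0.2445]
tool_rot: [3.141, 0.002, 2.892]
contact_force: [0.7, 0.5, -0.3]
opening: 0.0006
```

```bash
python3 - <<'E'
from h import *
d,t=snap('y',side=(150,250,130,230))
C=Rr(cloud(d)); h=cv2.cvtColor(d["pixels"],cv2.COLOR_BGR2HSV)
m=cv2.inRange(h,(18,100,40),(34,255,255)).astype(bool)&(abs(C[...,0]+.033)<.012)&(C[...,2]>.04)&(C[...,2]<.16)&(abs(C[...,1])<.12)
P=C[m]
for lo in np.arange(-.1,.1,.03):
    q=P[(P[:,1]>lo)&(P[:,1]<lo+.03)]; 
    if len(q): print(lo.round(2),q[:,2].min().round(4),q[:,2].max().round(4),len(q))
m=boardmask(d)&(abs(C[...,1])<.085)&(abs(C[...,0]+.014)<.008)&(C[...,2]>.01)&(C[...,2]<.2); P=C[m]; A=np.c_[np.ones(len(P)),P[:,1:]]
print("board",np.linalg.lstsq(A,P[:,0],rcond=None)[0].round(4),len(P)); print(cv2.minAreaRect((P[:,1:]*1000).astype(np.float32)))
# bystanders before/after
s0=dict(np.load("/tmp/side0.npz")); t0=dict(np.load("/tmp/top0.npz"))
for nm,a,b,box in(("side bottles/mug",s0,d,(200,305,130,240)),("top bottles/mug",t0,t,(118,235,110,165)),("top spray",t0,t,(160,195,355,400))):
    r0,r1,c0,c1=box; df=np.abs(a["pixels"][r0:r1,c0:c1].astype(int)-b["pixels"][r0:r1,c0:c1]).max(-1); print(nm,"px changed>60:",(df>60).sum(),"of",df.size)
E
```

```text
tcp S [-0.2071 -0.0971  0.2441] rot [3.141e+00 1.000e-03 2.892e+00] F [ 0.4 -0.3  0.4] open 0.0006 t 24.6
-0.1 0.0898 0.101 17
-0.07 0.0982 0.1007 5
-0.04 0.0859 0.1014 26
-0.01 0.0846 0.1012 28
0.02 0.0844 0.1016 29
0.05 0.0843 0.101 32
0.08 0.0813 0.1013 33
board [-0.0134  0.004   0.0018] 994
((4.371856689453125, 101.81497955322266), (148.8590545654297, 183.0184783935547), 0.4112495183944702)
side bottles/mug px changed>60: 522 of 11550
top bottles/mug px changed>60: 0 of 6435
top spray px changed>60: 0 of 1575
```

View pics/y_side.png

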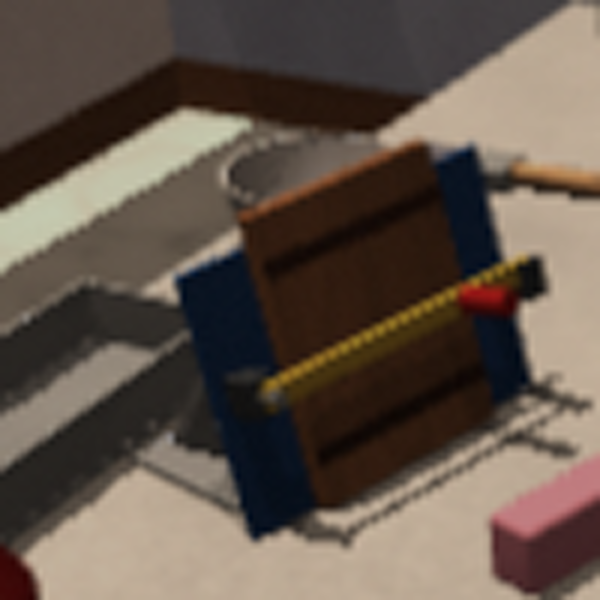

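View pics/y_top.png

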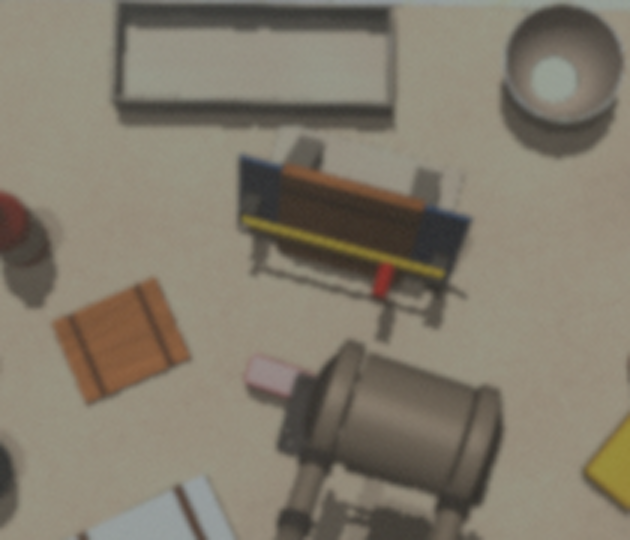

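The final views show the board flat and straight, and the keeper level in its catch at side-crop pixel (530,270). In the top view the bottles, mug and spray can haven't changed.

```bash
python3 -c "
from cell import hand_in; print(hand_in())"
```

```text
the job is handed in; nothing more can be done
None
```

I slid the board's low end to the foot of the stand. Then I tipped it up along its arc and lowered it onto the rest between the fingers, so it wasn't dropped. After that I gripped the knob, swung the keeper down and pressed it onto its stop. I handed the job in at about 24.6 s of the 70 s allowed, with the gripper clear of everything.

**What the last checks showed:**
- **Board:** its outer face is about 13.4 mm in front of the rest (the board is 14 mm thick). It is turned about 0.4° in the plane of the rest and sits about 4 mm off centre.
- **Keeper:** its top edge is level to within 1 mm from hinge to catch. Pressing with 27 N moved it only about 1 mm, so it is on its stop.
- **Bystanders:** the top view shows no changed pixels around the bottles, mug or spray can. The side view did differ: 522 of 11,550 pixels in the box around the bottles and mug. I put that down to the arm and its shadows leaving that box, but did not check it further.
- **Sliding force:** the highest push reading while sliding and tipping the board was about 15 N, in readings taken at the end of each move.

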